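Third hand at the tacking fixture

TASK

Zero the fixture's force readout by pressing its recessed button right down with the stylus while nothing loads the sprung stop, then put the stylus back upright in its stand. Then lay the square tube on the fixture's bed, centred and squarely end-on to the stop, and press it against the stop until the brass pointer sits between the two marks (about 12 N), never driving the stop to the end of its travel. Finish while still holding the tube there with that steady push, so the welder can tack it; leave the other things on the table where they are.

Things in the scene. Friction and masses are not known exactly. Their poses are not given: they have to be found in the camera images.
- fixture: Fixed steel fixture. Bed 300 (x) x 120 (y) x 20 mm, origin at its underside's centre, on the table. +x is the push direction, within 0.4 rad of straight away from the robot. Stop at its +x end; grey housing behind (x 60 to 150, y within 26, 65 mm high). The tube goes on the clear bed, x below 30, y = 0, length along x. Grey readout box at x 20 to 100, y 62 to 122, 45 mm high.
- load_stop (a joint): Sprung stop: travel of its shoe along the fixture's +x, in m; 0 free, 0.024 end of travel. The push needed is 4 N plus 0.8 N per mm. The shoe carries a brass cross-pointer that slides on top of the housing; it sits between the two marks there from 0.006 to 0.014 (9 to 15 N); midway, 0.010, is 12 N.
- stop_face (a point): Middle of the stop's flat shoe face (60 mm wide, 24 to 60 mm above the table), 40 mm above the table, on the face that the tube's end is pressed against; it moves with the shoe. At rest it lies at x = 30, y = 0 mm of the fixture.
- zero_button (a joint): Spring button of the readout: how far it is pressed, in m; 0 is up, 0.004 is fully down. It takes 2 N to start and 5 N to push fully down; it counts as pressed past 0.003. Black, 13 mm in diameter, its top 6 mm below the box's top, at the bottom of a 17 mm hole: fingers do not fit.
- button_hole (a point): Centre of the mouth of the button's 17 mm hole, in the top face of the readout box, 45 mm above the table; the button is pressed straight down.
- stand: Square wooden block 70 x 70 x 50 mm fixed on the table, origin at the centre of its underside. In its top centre is a vertical hole, 13 mm in diameter (chamfered mouth) and 47 mm deep, where the stylus stands.
- stylus: Metal stylus 115 mm long, about 70 g, standing upright in the stand. Origin at its tip (lower end), z along it upwards. Steel rod 6 mm in diameter from 0 to 45 mm, square collar 24 x 24 mm from 45 to 49 mm, square handle 16 x 16 mm from 49 to 115 mm with its sides along its x and y. Home, the collar rests on the stand's top and the tip is 5 mm above the table. 
- tube: Plain square steel tube, 40 x 40 mm outside, 3 mm wall, 100 mm long, about 0.33 kg, lying on the table. Origin at the centre of its underside, length along its x, open ends at x = +/-50 mm; the two ends are alike. 
- tube_mid (a point): The centre of the square tube, 20 mm above its underside.
- pipe_stub: Bystander: short steel pipe, 60 mm in diameter and 60 mm tall, standing on end; origin at its underside's centre.
- paste_can: Bystander: closed metal can, 66 mm in diameter and 70 mm tall; origin at its underside's centre.
- hammer: Bystander: hammer lying on the table beyond the fixture, origin at the middle of its underside.

How it is judged:
By the outcome, as a careful person would: the job done as asked, in the order asked, and still so for the second after the job is handed in, while the arm keeps its last pose, push and grip.
It also fails if it takes over 64 s, if anything falls off the work surface, if the arm or the gripper's body presses on something with over 40 N, if the wrist force passes 120 N, or if a joint passes its speed limit or range.

ROBOT

A 6-joint arm with a two-finger parallel gripper is mounted at the origin on the work surface. World frame = base frame: x ahead of the robot, y to its left, z up, the work surface at z = 0. Lengths are in mm, angles in rad, forces in N, time in s.
With the tool pointing down it reaches from about 200 to 875 mm from the base axis. Payload 3.4 kg.
Tool frame: the origin (TCP) lies between the finger pads; the fingertips stand 11 mm ahead of it and the grasp point (between the pads) lies 8 mm behind it; z points along the fingers, y is the line along which they close (so a half turn about z gives the same grasp; the last joint's range is limited). The gripper opens to 94 mm and grips with 3 to 60 N. Pads are 16 mm wide; open, the fingers measure 119 mm over their backs; the gripper's body (75 mm by 177 mm) begins 78 mm behind the grasp point.
Start: joints at [1.188, 0.276, 1.505, -0, 1.361, -0.121], TCP at [148.839, 555.442, 179.593] pointing down, gripper open.
Joint ranges: [-2.89, 2.89], [-0.75, 2.08], [0.22, 2.7], [-1.18, 4.32], [0.11, 2.71], [-2.7, 2.7]. Speed limits (rad/s): [2.57, 2.57, 3.14, 3.14, 3.14, 3.14].

INTERFACE

Orientations are given as a unit quaternion [w, x, y, z].
In Python, from plant import * gives the robot as it stands. The module is installed in compiled form; this text tells all that it offers.
- The arm moves only by the tool jog_arm, never from a script. Its argument "commands" is a list of rows, each an object with "travel": the shift along the tool's x, y, z each as a share of 0.15 m, from -1 to 1, a list of three; "twist": the turn, a rotation vector about the tool's x, y, z each as a share of 180 degrees, from -1 to 1, a list of three; "gripper": the closure, from 0 (fully open) to 1 (shut). In form: [{"travel": [dx, dy, dz], "twist": [rx, ry, rz], "gripper": gripper}, ...]. A call has 1 to 12 rows; each row shifts and turns the commanded pose from where the row before left it, along the tool's axes as they then stand; what a row does not reach is not made up. A row lasts 1/12 s, in which the tool goes at most 41.7 mm and 7.16 degrees, less where a joint would pass 70% of its speed; a pose out of reach is approached as far as the arm can. A call with a number of a shift or a turn outside -1 to 1 is refused whole. A call with a gripper value outside its range is refused whole. The fingers move at their own pace and stop on an object; "squeeze" is the grip in N (left out, the last holds). Time passes only in rows, so rows that do not move let the fingers close. It gives the time, the measured TCP pose, the force, the opening and the grip force at its end, in the units of the state.
- get_obs(): the state, without advancing time (a new reading comes with each control period).
- get_image(name): name is "scene" or "top" or "wrist"; returns the picture (384x512x3 uint8, red, green, blue); there is no depth.
- camera_info(name): a dict with "intrinsics" (3x3 intrinsics, pixels), "dist" ([k1, k2, p1, p2, k3] as OpenCV has them; the pictures are not rectified), "R" (3x3) and "t" (3): a world point X has camera coordinates R X + t. Camera axes: x right, y down, z forward; pixel columns grow to the right and rows downward; lengths in mm; the calibration is good to about 2 mm. A picture is of the moment at which its call begins: read the wrist's pose just before it. camera_info takes no time and is no camera call; for the wrist camera it gives the pose at the moment of the call.
- finish_job(): hands the job in; it is judged then, once.
The state is a dict: "time_s": time; "joint_pos": joint angles; "dq": joint speeds; "effort": joint torques, N m; "ee_pos": TCP position; "eef_rot": TCP orientation; "contact_force": force on the tool from outside, world axes, zero at the start; "moment": the same for the moment, N m; "finger_gap": finger opening in mm; "grip_force": force on a finger pad.
Only numpy, scipy, OpenCV 4.12 (cv2) and the standard library are available. Lean on these libraries where they do the work, as an engineer would, in place of code of your own. Each camera call takes 0.05 s, during which the arm holds its last target. There are 200 camera calls.

## Working session

There is one attempt and no reset: what is moved stays moved. The work goes in short steps, Python scripts to look and compute and a tool call to move; the robot and the scene stay as the last step left them, time stands still between calls to the robot, and variables do not carry over. Pictures are saved under pics/ and viewed, at most 10 in all, crops included, and the job is handed in when it is done.

Besides the shell and the picture viewer there is one more tool, called after "Call:" by a JSON object that holds its "api" and its "payload", one argument or row to a line. jog_arm: Moves the arm, as the interface text tells. Shift numbers are shares of 0.15 m and turn numbers shares of 180 degrees, none past 1 either way. Its arguments: {"type":"object","properties":{"commands":{"type":"array","items":{"type":"object","properties":{"travel":{"type":"array","items":{"type":"number","minimum":-1,"maximum":1}},"twist":{"type":"array","items":{"type":"number","minimum":-1,"maximum":1}},"gripper":{"type":"number"}}}},"squeeze":{"type":"number"}},"required":["commands"]}

```bash
mkdir -p pics; python3 - <<'E'
from plant import *
import cv2,numpy as np
o=get_obs();print(o['ee_pos'],o['eef_rot'],o['time_s'],o['contact_force'])
for n in("scene","top"):
    im=get_image(n);cv2.imwrite(f"pics/{n}0.png",im[:,:,::-1]);
    c=camera_info(n);np.set_printoptions(precision=4,suppress=True);print(n,c)
a=cv2.imread("pics/scene0.png");b=cv2.imread("pics/top0.png")
cv2.imwrite("pics/top0b.png",cv2.resize(b,(800,600),interpolation=cv2.INTER_CUBIC))
E
```

```text
[148.58812918 554.81955915 178.72606541] [-2.23726106e-04  1.30517448e-01  9.91445607e-01 -8.68021773e-04] 0.0 [ 0.03258158 -0.18783728 -0.29571625]
scene {'intrinsics': array([[409.5551,   0.    , 256.6606],
       [  0.    , 409.5551, 191.9861],
       [  0.    ,   0.    ,   1.    ]]), 'dist': array([0.0178, 0.    , 0.    , 0.    , 0.    ]), 'R': array([[-0.439 ,  0.8983, -0.0181],
       [ 0.6406,  0.2989, -0.7073],
       [-0.63  , -0.3221, -0.7067]]), 't': array([ 275.9146, -357.66  , 1374.7792])}
top {'intrinsics': array([[397.288 ,   0.    , 254.6201],
       [  0.    , 397.288 , 190.1778],
       [  0.    ,   0.    ,   1.    ]]), 'dist': array([0.0481, 0.    , 0.    , 0.    , 0.    ]), 'R': array([[-0.0014, -0.9999, -0.0164],
       [-0.9905,  0.0037, -0.1377],
       [ 0.1377,  0.016 , -0.9903]]), 't': array([  -8.0247,  606.0846, 1118.9077])}
```

View pics/top0b.png

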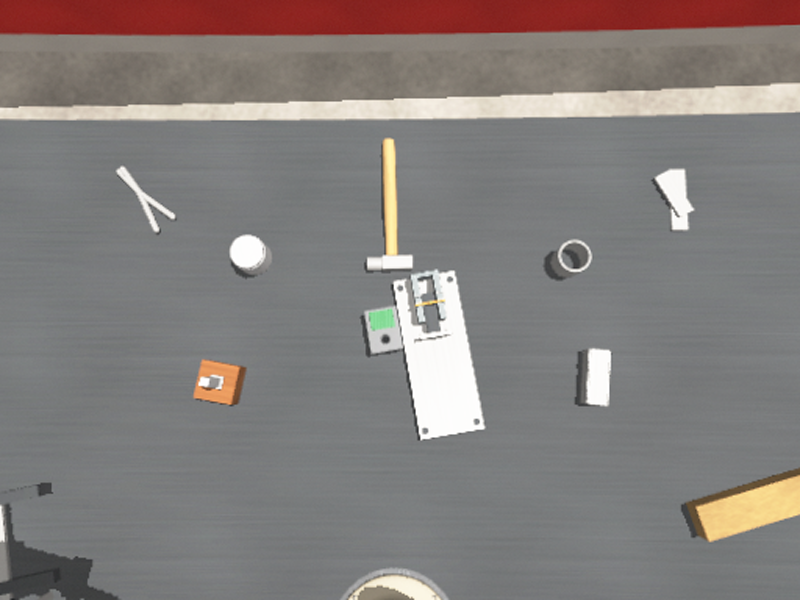

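View pics/scene0.png

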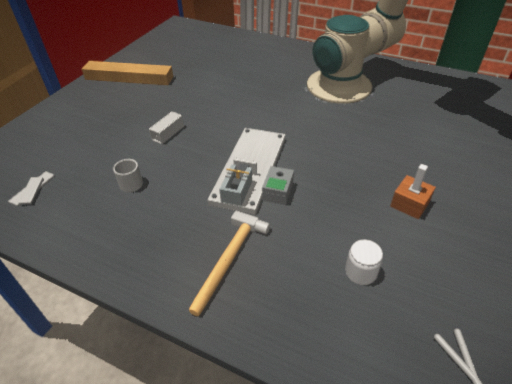

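The top view (800x600 version) shows the stand at (219,383), stylus top (211,382), tube (594,377), bed corners (395,282), (455,271), (484,430), (421,439), readout box hole (385,339). The scene view shows the stylus upright at (420,178) and the tube at (166,127).

```bash
cat > h.py <<'E'
from plant import *
import cv2,numpy as np
from scipy.spatial.transform import Rotation as Rot
np.set_printoptions(precision=3,suppress=True)
def ray(c,uv):
    p=cv2.undistortPoints(np.float64(uv).reshape(-1,1,2),c['intrinsics'],c['dist']).reshape(-1,2)
    d=np.c_[p,np.ones(len(p))]@np.array(c['R']); o=-np.array(c['R']).T@np.array(c['t'])
    return o,d
def plane(c,uv,z):
    o,d=ray(c,uv); return o+d*((z-o[2])/d[:,2])[:,None]
def proj(c,X):
    r,_=cv2.Rodrigues(np.array(c['R']));return cv2.projectPoints(np.float64(X).reshape(-1,1,3),r,np.float64(c['t']),c['intrinsics'],c['dist'])[0].reshape(-1,2)
def tri(c1,u1,c2,u2):
    A=[];b=[]
    for c,u in((c1,u1),(c2,u2)):
        o,d=ray(c,u);d=d[0]/np.linalg.norm(d[0]);P=np.eye(3)-np.outer(d,d);A.append(P);b.append(P@o)
    return np.linalg.lstsq(np.vstack(A),np.hstack(b),rcond=None)[0]
def tool(o=None):
    o=o or get_obs(); q=o['eef_rot']; return np.array(o['ee_pos']),Rot.from_quat(np.r_[q[1:],q[0]])
def go(X,yaw=None):
    """shift in tool axes (units of .15 m) to reach X, twist about z to bring tool y axis to yaw"""
    p,R=tool(); s=R.inv().apply(np.array(X)-p)/150
    print('at',p,'y-axis yaw',np.degrees(np.arctan2(*R.as_matrix()[[1,0],1])),'tilt',R.as_matrix()[:,2],'shift',s)
    return s
E
python3 - <<'E'
from h import *
c=camera_info("top");s=512/800
P=lambda uv,z:plane(c,np.array(uv)*s+(s-1)/2,z)
bed=P([(395,282),(455,271),(484,430),(421,439)],20);print('bed',bed,np.linalg.norm(np.diff(bed,axis=0),axis=1))
print('hole',P([(385,339)],45)); print('stylus top',P([(211,382)],115),P([(211,382)],120))
im=cv2.imread('pics/top0.png');hsv=cv2.cvtColor(im,cv2.COLOR_BGR2HSV)
def blob(m,z,x0,x1,y0,y1,name):
    k=np.zeros_like(m);k[y0:y1,x0:x1]=m[y0:y1,x0:x1]
    cs=cv2.findContours(k,cv2.RETR_EXTERNAL,cv2.CHAIN_APPROX_NONE)[0];q=max(cs,key=cv2.contourArea)
    W=P((q.reshape(-1,2)-(s-1)/2)/s,z)
    r=cv2.minAreaRect(np.float32(W[:,:2]));print(name,r)
blob(cv2.inRange(hsv,(0,120,150),(15,255,255)),50,115,165,220,270,'stand')
blob(cv2.inRange(hsv,(0,0,170),(180,60,255)),40,360,400,215,270,'tube')
w=camera_info('wrist');p,R=tool();cc=-w['R'].T@w['t'];print('cam in tool',R.inv().apply(cc-p),np.array(w['R'])@R.as_matrix(),w['intrinsics'][0,0],w['dist'])
p,R=tool();print(R.as_matrix())
E
```

```text
bed [[ 638.919   -3.292   20.   ]
 [ 659.749 -118.11    20.   ]
 [ 362.13  -166.979   20.   ]
 [ 345.781  -50.973   20.   ]] [116.693 301.605 117.153]
hole [[528.171  14.736  45.   ]]
stylus top [[450.404 310.968 115.   ]] [[450.384 309.392 120.   ]]
stand ((451.3987121582031, 321.3965759277344), (70.62071228027344, 70.0841293334961), 78.60182189941406)
tube ((459.7891540527344, -373.2813720703125), (41.083805084228516, 101.3940658569336), 84.21263885498047)
cam in tool [  74.245    0.999 -204.615] [[ 0.001  1.     0.   ]
 [-0.966  0.001 -0.257]
 [-0.257  0.     0.966]] 329.3418967873076 [-0.031  0.     0.     0.     0.   ]
[[-0.966  0.259 -0.001]
 [ 0.259  0.966 -0.001]
 [ 0.    -0.002 -1.   ]]
```

```bash
python3 - <<'E'
from h import *
print(go((450,319,195)))
E
```

```text
at [148.637 554.907 178.828] y-axis yaw 74.99925833966455 tilt [-0.001 -0.001 -1.   ] shift [-2.348 -0.999 -0.107]
[-2.348 -0.999 -0.107]
```

Call:
{"api": "jog_arm", "payload": {
  "commands": [
    {"travel": [-0.2135, -0.0908, -0.0097], "twist": [0, 0, 0], "gripper": 0},
    {"travel": [-0.2135, -0.0908, -0.0097], "twist": [0, 0, 0], "gripper": 0},
    {"travel": [-0.2135, -0.0908, -0.0097], "twist": [0, 0, 0], "gripper": 0},
    {"travel": [-0.2135, -0.0908, -0.0097], "twist": [0, 0, 0], "gripper": 0},
    {"travel": [-0.2135, -0.0908, -0.0097], "twist": [0, 0, 0], "gripper": 0},
    {"travel": [-0.2135, -0.0908, -0.0097], "twist": [0, 0, 0], "gripper": 0},
    {"travel": [-0.2135, -0.0908, -0.0097], "twist": [0, 0, 0], "gripper": 0},
    {"travel": [-0.2135, -0.0908, -0.0097], "twist": [0, 0, 0], "gripper": 0},
    {"travel": [-0.2135, -0.0908, -0.0097], "twist": [0, 0, 0], "gripper": 0},
    {"travel": [-0.2135, -0.0908, -0.0097], "twist": [0, 0, 0], "gripper": 0},
    {"travel": [-0.2135, -0.0908, -0.0097], "twist": [0, 0, 0], "gripper": 0},
    {"travel": [0, 0, 0], "twist": [0, 0, 0], "gripper": 0},
    {"travel": [0, 0, 0], "twist": [0, 0, 0], "gripper": 0}
  ]
}}

```text
schema error: expected 1 to 12 rows
```

Call:
{"api": "jog_arm", "payload": {
  "commands": [
    {"travel": [-0.2135, -0.0908, -0.0097], "twist": [0, 0, 0], "gripper": 0},
    {"travel": [-0.2135, -0.0908, -0.0097], "twist": [0, 0, 0], "gripper": 0},
    {"travel": [-0.2135, -0.0908, -0.0097], "twist": [0, 0, 0], "gripper": 0},
    {"travel": [-0.2135, -0.0908, -0.0097], "twist": [0, 0, 0], "gripper": 0},
    {"travel": [-0.2135, -0.0908, -0.0097], "twist": [0, 0, 0], "gripper": 0},
    {"travel": [-0.2135, -0.0908, -0.0097], "twist": [0, 0, 0], "gripper": 0},
    {"travel": [-0.2135, -0.0908, -0.0097], "twist": [0, 0, 0], "gripper": 0},
    {"travel": [-0.2135, -0.0908, -0.0097], "twist": [0, 0, 0], "gripper": 0},
    {"travel": [-0.2135, -0.0908, -0.0097], "twist": [0, 0, 0], "gripper": 0},
    {"travel": [-0.2135, -0.0908, -0.0097], "twist": [0, 0, 0], "gripper": 0},
    {"travel": [-0.2135, -0.0908, -0.0097], "twist": [0, 0, 0], "gripper": 0},
    {"travel": [0, 0, 0], "twist": [0, 0, 0], "gripper": 0}
  ]
}}

```text
time_s: 1.1
ee_pos: [455.4, 315.7, 195.2]
eef_rot: [0.002, 0.133, 0.991, -0.001]
contact_force: [-0.4, 0.8, -0.1]
finger_gap: 94.1
grip_force: 0.0
```

```bash
python3 - <<'E'
from h import *
go((450,319,195))
import pickle
c=camera_info('wrist');im=get_image('wrist')[:,:,::-1];cv2.imwrite('pics/w1.png',im);pickle.dump(c,open('w1.pkl','wb'))
print(proj(c,[(450,319,120)]),get_obs()['time_s'])
E
```

```text
at [455.375 315.677 195.183] y-axis yaw 74.69923649412164 tilt [ 0.003 -0.003 -1.   ] shift [0.04  0.012 0.001]
[[260.917 184.259]] 1.15
```

View pics/w1.png

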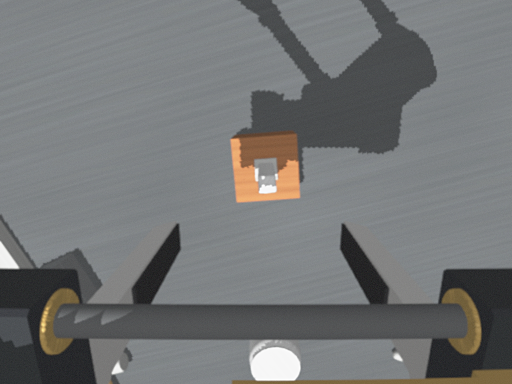

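The wrist view shows the stand at (267,167) px, with the stylus from collar (265,162) to its top about (267,187). I'll zoom in on it.

```bash
python3 - <<'E'
from h import *
import pickle
im=cv2.imread('pics/w1.png')[125:210,225:310];cv2.imwrite('pics/w1z.png',cv2.resize(im,None,fx=7,fy=7,interpolation=cv2.INTER_NEAREST))
c=pickle.load(open('w1.pkl','rb'))
print(plane(c,[(267,187)],120),plane(c,[(267,167)],50))
E
```

```text
[[453.786 323.491 120.   ]] [[449.922 325.905  50.   ]]
```

View pics/w1z.png

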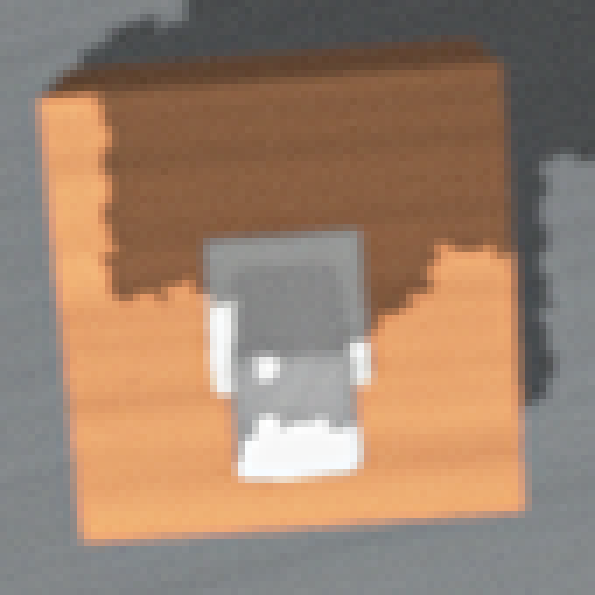

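```bash
python3 - <<'E'
from h import *
import pickle
c=pickle.load(open('w1.pkl','rb'))
z=lambda a:np.array(a)/7+(225-.43,125-.43)
T=plane(c,z([(237,358),(355,355),(362,478),(240,480)]),120);print('top',T.mean(0),np.degrees(np.arctan2(*(T[1]-T[0])[1::-1])),np.degrees(np.arctan2(*(T[2]-T[3])[1::-1])),np.linalg.norm(np.diff(T,axis=0),axis=1))
C=plane(c,z([(205,240),(362,232)]),54);print('collar',C,np.linalg.norm(C[1]-C[0]),np.degrees(np.arctan2(*(C[1]-C[0])[1::-1])))
S=plane(c,z([(38,97),(500,62),(525,510),(82,542)]),50);print('stand',S.mean(0),np.degrees(np.arctan2(*(S[1]-S[0])[1::-1])),np.linalg.norm(np.diff(S,axis=0),axis=1))
# top cam check of stylus top
t=camera_info('top');print(proj(t,[T.mean(0),[450,322,120]]),np.array((211,382))*.64-.18)
s=camera_info('scene');print(proj(s,[T.mean(0)]))
p,R=tool();print(np.degrees(np.arctan2(*R.as_matrix()[[1,0],1])), p, get_obs()['joint_pos'])
E
```

```text
top [451.491 324.298 120.   ] 76.24502041767828 75.73105022283124 [14.632 15.846 15.342]
collar [[437.037 314.864  54.   ]
 [442.101 338.08   54.   ]] 23.761721917042404 77.69609579819559
stand [451.198 323.85   50.   ] 79.0458099882892 [69.654 70.22  70.232]
[[129.278 243.911]
 [130.116 244.471]] [134.86 244.3 ]
[[423.893 166.281]]
74.73560123251656 [452.523 317.559 195.017] [ 0.487  0.234  1.524 -0.001  1.383 -0.818]
```

The zoomed crop shows the handle's top face centred at about crop pixel (299,418), the collar's edge at (205–362,236) and the stand's corners. These put the stylus at about (451.3, 324) with its yaw near 77°.

Call:
{"api": "jog_arm", "payload": {
  "commands": [
    {"travel": [0, 0.0345, 0.1], "twist": [0, 0, -0.011], "gripper": 0.3},
    {"travel": [0, 0, 0.15], "twist": [0, 0, 0], "gripper": 0.4},
    {"travel": [0, 0, 0.15], "twist": [0, 0, 0], "gripper": 0.4},
    {"travel": [0, 0, 0.15], "twist": [0, 0, 0], "gripper": 0.4},
    {"travel": [0, 0, 0.1], "twist": [0, 0, 0], "gripper": 0.4},
    {"travel": [0, 0, 0.06], "twist": [0, 0, 0], "gripper": 0.4},
    {"travel": [0, 0, 0], "twist": [0, 0, 0], "gripper": 0.4},
    {"travel": [0, 0, 0], "twist": [0, 0, 0], "gripper": 0.4},
    {"travel": [0, 0, 0], "twist": [0, 0, 0], "gripper": 0.4}
  ],
  "squeeze": 30
}}

```text
time_s: 1.9
ee_pos: [452.1, 325.3, 90.1]
eef_rot: [0.001, 0.113, 0.994, 0.001]
contact_force: [0.1, -0.4, 0.2]
finger_gap: 56.3
grip_force: 0.0
```

```bash
python3 - <<'E'
from h import *
go((451.3,324,88)); print(get_obs()['joint_pos'],get_obs()['finger_gap'])
E
```

```text
at [452.126 325.342  90.133] y-axis yaw 77.01115515444594 tilt [ 0.002  0.001 -1.   ] shift [ 0.003 -0.01   0.014]
[ 0.499  0.313  1.686  0.     1.141 -0.846] 56.30038018727543
```

Call:
{"api": "jog_arm", "payload": {
  "commands": [
    {"travel": [0.003, -0.008, 0], "gripper": 0.5, "twist": [0, 0, 0]},
    {"travel": [0, 0, 0], "gripper": 1, "twist": [0, 0, 0]},
    {"travel": [0, 0, 0], "gripper": 1, "twist": [0, 0, 0]},
    {"travel": [0, 0, 0], "gripper": 1, "twist": [0, 0, 0]},
    {"travel": [0, 0, 0], "gripper": 1, "twist": [0, 0, 0]},
    {"travel": [0, 0, 0], "gripper": 1, "twist": [0, 0, 0]},
    {"travel": [0, 0, 0], "gripper": 1, "twist": [0, 0, 0]},
    {"travel": [0, 0, 0], "gripper": 1, "twist": [0, 0, 0]}
  ],
  "squeeze": 30
}}

```text
time_s: 2.57
ee_pos: [451.0, 323.5, 89.2]
eef_rot: [0.0, 0.113, 0.994, 0.0]
contact_force: [0.4, -0.3, -0.4]
finger_gap: 15.2
grip_force: 30.0
```

```bash
python3 - <<'E'
from h import *
go((451.3,324,88)); print(get_obs()['moment'])
E
```

```text
at [450.994 323.495  89.154] y-axis yaw 76.97727733220898 tilt [ 0.  0. -1.] shift [-0.001  0.004  0.008]
[-0.048  0.002  0.034]
```

Call:
{"api": "jog_arm", "payload": {
  "commands": [
    {"travel": [0, 0, -0.1], "gripper": 1, "twist": [0, 0, 0]},
    {"travel": [0, 0, -0.14], "gripper": 1, "twist": [0, 0, 0]},
    {"travel": [0, 0, -0.14], "gripper": 1, "twist": [0, 0, 0]},
    {"travel": [0, 0, -0.12], "gripper": 1, "twist": [0, 0, 0]},
    {"travel": [0, 0, 0], "gripper": 1, "twist": [0, 0, 0]},
    {"travel": [0, 0, 0], "gripper": 1, "twist": [0, 0, 0]}
  ]
}}

```text
time_s: 3.07
ee_pos: [451.4, 323.7, 164.4]
eef_rot: [0.001, 0.113, 0.994, 0.001]
contact_force: [0.1, 1.2, -0.4]
finger_gap: 15.6
grip_force: 30.0
```

Call:
{"api": "jog_arm", "payload": {
  "commands": [
    {"travel": [-0.04, -0.11, 0], "gripper": 1, "twist": [0, 0, 0]},
    {"travel": [-0.07, -0.19, 0], "gripper": 1, "twist": [0, 0, 0]},
    {"travel": [-0.07, -0.19, 0], "gripper": 1, "twist": [0, 0, 0]},
    {"travel": [-0.07, -0.19, 0], "gripper": 1, "twist": [0, 0, 0]},
    {"travel": [-0.07, -0.19, 0], "gripper": 1, "twist": [0, 0, 0]},
    {"travel": [-0.07, -0.19, 0], "gripper": 1, "twist": [0, 0, 0]},
    {"travel": [-0.07, -0.19, 0], "gripper": 1, "twist": [0, 0, 0]},
    {"travel": [-0.07, -0.19, 0], "gripper": 1, "twist": [0, 0, 0]},
    {"travel": [-0.07, -0.19, 0], "gripper": 1, "twist": [0, 0, 0]},
    {"travel": [-0.06, -0.16, 0], "gripper": 1, "twist": [0, 0, 0]},
    {"travel": [-0.037, -0.101, 0], "gripper": 1, "twist": [0, 0, 0]},
    {"travel": [0, 0, 0], "gripper": 1, "twist": [0, 0, 0]}
  ]
}}

```text
time_s: 4.07
ee_pos: [488.2, 20.6, 162.2]
eef_rot: [-0.001, 0.115, 0.993, -0.001]
contact_force: [-0.0, -0.8, -1.0]
finger_gap: 15.4
grip_force: 30.0
```

Call:
{"api": "jog_arm", "payload": {
  "commands": [
    {"travel": [0, 0, 0], "gripper": 1, "twist": [0, 0, 0]},
    {"travel": [0, 0, 0], "gripper": 1, "twist": [0, 0, 0]},
    {"travel": [0, 0, 0], "gripper": 1, "twist": [0, 0, 0]}
  ]
}}

```text
time_s: 4.32
ee_pos: [488.3, 24.7, 163.4]
eef_rot: [-0.001, 0.113, 0.994, 0.0]
contact_force: [0.2, -0.3, -0.3]
finger_gap: 15.3
grip_force: 30.0
```

```bash
python3 - <<'E'
from h import *
import pickle
go((489,23.5,165))
c=camera_info('wrist');im=get_image('wrist')[:,:,::-1];cv2.imwrite('pics/w2.png',im);pickle.dump(c,open('w2.pkl','wb'))
p,R=tool();print('tip',proj(c,[p-[0,0,84]]),'hole',proj(c,[(528.2,14.7,45)]))
cv2.imwrite('pics/w2z.png',cv2.resize(im[70:270,156:376],(792,720),interpolation=cv2.INTER_CUBIC)[:600])
E
```

```text
at [488.283  24.657 163.397] y-axis yaw 77.04190625399558 tilt [-0.001  0.001 -1.   ] shift [-0.006 -0.006 -0.011]
tip [[258.808 189.066]] hole [[258.168 219.014]]
```

View pics/w2z.png

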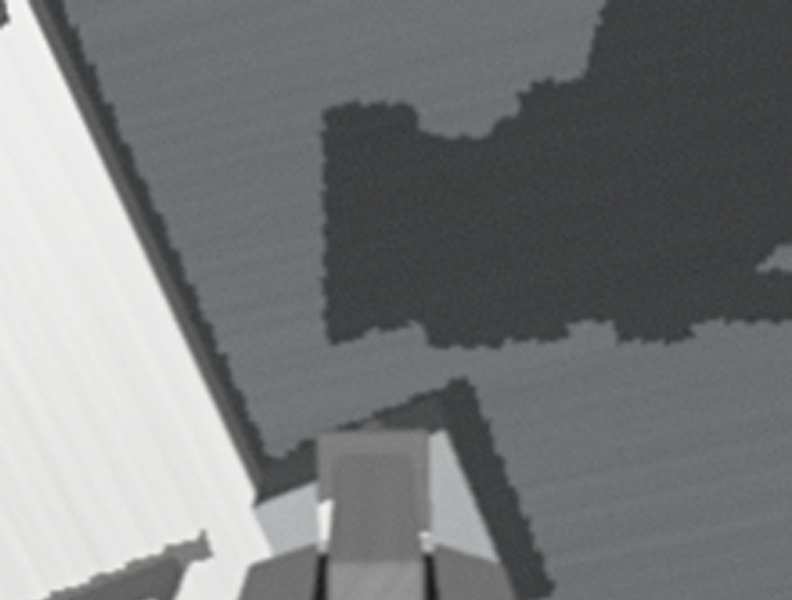

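The crop shows the held stylus (collar at (372,465)) hiding the button hole. The camera looks from the robot's side with image-down pointing away from the robot, so I move beyond the hole to see it.

Call:
{"api": "jog_arm", "payload": {
  "commands": [
    {"travel": [-0.13, 0, 0], "gripper": 1, "twist": [0, 0, 0]},
    {"travel": [-0.17, 0, 0], "gripper": 1, "twist": [0, 0, 0]},
    {"travel": [-0.17, 0, 0], "gripper": 1, "twist": [0, 0, 0]},
    {"travel": [-0.13, 0, 0], "gripper": 1, "twist": [0, 0, 0]},
    {"travel": [-0.067, 0, 0], "gripper": 1, "twist": [0, 0, 0]},
    {"travel": [0, 0, 0], "gripper": 1, "twist": [0, 0, 0]},
    {"travel": [0, 0, 0], "gripper": 1, "twist": [0, 0, 0]},
    {"travel": [0, 0, 0], "gripper": 1, "twist": [0, 0, 0]}
  ]
}}

```text
time_s: 5.03
ee_pos: [584.9, 1.8, 163.9]
eef_rot: [-0.001, 0.113, 0.994, 0.0]
contact_force: [0.5, 0.7, -1.8]
finger_gap: 15.8
grip_force: 30.0
```

```bash
python3 - <<'E'
from h import *
import pickle
go((586,1,165))
c=camera_info('wrist');im=get_image('wrist')[:,:,::-1];cv2.imwrite('pics/w3.png',im);pickle.dump(c,open('w3.pkl','wb'))
p,R=tool();h=proj(c,[(528.2,14.7,45)])[0];print('tip',proj(c,[p-[0,0,84]]),'hole',h)
x,y=h.astype(int);z=im[max(y-60,0):y+60,x-60:x+60];print(x-60,max(y-60,0));cv2.imwrite('pics/w3z.png',cv2.resize(z,None,fx=5,fy=5,interpolation=cv2.INTER_CUBIC)[:600])
E
```

```text
at [584.878   1.816 163.883] y-axis yaw 77.02223168970716 tilt [-0.002  0.    -1.   ] shift [-0.008 -0.004 -0.007]
tip [[258.707 189.028]] hole [258.743 121.474]
198 61
```

View pics/w3z.png

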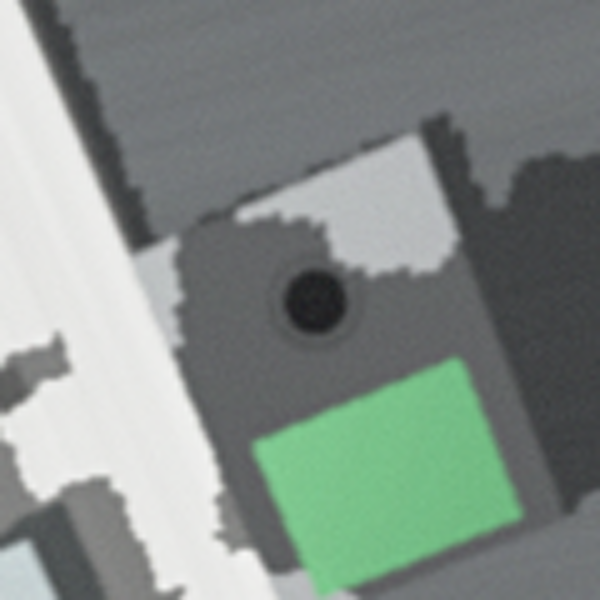

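The crop shows the black button at crop (316,302), i.e. about (260.8,121.0) in the image, within 2 px of the prediction.

```bash
python3 - <<'E'
from h import *
import pickle
c=pickle.load(open('w3.pkl','rb'))
h=plane(c,[(260.8,121.0)],42)[0];print(h)
B=plane(c,np.array([(135,255),(418,133),(565,512)])/5+(197.6,60.6),45);print('box',B,np.linalg.norm(np.diff(B,axis=0),axis=1),np.degrees(np.arctan2(B[2,1]-B[1,1],B[2,0]-B[1,0])))
go((h[0],h[1],165))
E
```

```text
[528.347  16.708  42.   ]
box [[511.81  -15.055  45.   ]
 [502.056  42.416  45.   ]
 [579.192  55.862  45.   ]] [58.293 78.3  ] 9.887820976286353
at [584.935   1.694 164.098] y-axis yaw 77.0145606367584 tilt [-0.001  0.    -1.   ] shift [ 0.39   0.013 -0.006]
```

Call:
{"api": "jog_arm", "payload": {
  "commands": [
    {"travel": [0.12, 0.01, 0], "gripper": 1, "twist": [0, 0, 0]},
    {"travel": [0.14, 0, 0], "gripper": 1, "twist": [0, 0, 0]},
    {"travel": [0.09, 0, 0], "gripper": 1, "twist": [0, 0, 0]},
    {"travel": [0.04, 0, 0.07], "gripper": 1, "twist": [0, 0, 0]},
    {"travel": [0, 0, 0.08], "gripper": 1, "twist": [0, 0, 0]},
    {"travel": [0, 0, 0.04], "gripper": 1, "twist": [0, 0, 0]},
    {"travel": [0, 0, 0], "gripper": 1, "twist": [0, 0, 0]},
    {"travel": [0, 0, 0], "gripper": 1, "twist": [0, 0, 0]},
    {"travel": [0, 0, 0], "gripper": 1, "twist": [0, 0, 0]},
    {"travel": [0, 0, 0], "gripper": 1, "twist": [0, 0, 0]}
  ]
}}

```text
time_s: 5.92
ee_pos: [530.3, 15.6, 136.2]
eef_rot: [0.001, 0.113, 0.994, 0.0]
contact_force: [0.0, -0.2, 0.5]
finger_gap: 15.3
grip_force: 30.0
```

```bash
python3 - <<'E'
from h import *
go((528.3,16.2,119));print(get_obs()['contact_force'])
E
```

```text
at [530.32   15.582 136.166] y-axis yaw 76.97801200320005 tilt [ 0.001 -0.    -1.   ] shift [0.014 0.001 0.114]
[ 0.044 -0.155  0.46 ]
```

Call:
{"api": "jog_arm", "payload": {
  "commands": [
    {"travel": [0.012, 0.002, 0], "gripper": 1, "twist": [0, 0, 0]},
    {"travel": [0, 0, 0.03], "gripper": 1, "twist": [0, 0, 0]},
    {"travel": [0, 0, 0.025], "gripper": 1, "twist": [0, 0, 0]},
    {"travel": [0, 0, 0.02], "gripper": 1, "twist": [0, 0, 0]},
    {"travel": [0, 0, 0.015], "gripper": 1, "twist": [0, 0, 0]},
    {"travel": [0, 0, 0], "gripper": 1, "twist": [0, 0, 0]},
    {"travel": [0, 0, 0], "gripper": 1, "twist": [0, 0, 0]}
  ]
}}

```text
time_s: 6.5
ee_pos: [528.3, 16.3, 122.2]
eef_rot: [0.0, 0.113, 0.994, 0.0]
contact_force: [0.3, -0.6, 2.2]
finger_gap: 15.5
grip_force: 30.0
```

Call:
{"api": "jog_arm", "payload": {
  "commands": [
    {"travel": [0, 0, 0.01], "gripper": 1, "twist": [0, 0, 0]},
    {"travel": [0, 0, 0.01], "gripper": 1, "twist": [0, 0, 0]},
    {"travel": [0, 0, 0.008], "gripper": 1, "twist": [0, 0, 0]},
    {"travel": [0, 0, 0], "gripper": 1, "twist": [0, 0, 0]},
    {"travel": [0, 0, 0], "gripper": 1, "twist": [0, 0, 0]}
  ]
}}

```text
time_s: 6.92
ee_pos: [528.9, 16.2, 118.9]
eef_rot: [0.001, 0.113, 0.994, 0.0]
contact_force: [-0.7, -0.4, 6.5]
finger_gap: 15.5
grip_force: 30.0
```

Call:
{"api": "jog_arm", "payload": {
  "commands": [
    {"travel": [0, 0, 0.006], "gripper": 1, "twist": [0, 0, 0]},
    {"travel": [0, 0, 0.004], "gripper": 1, "twist": [0, 0, 0]},
    {"travel": [0, 0, 0], "gripper": 1, "twist": [0, 0, 0]},
    {"travel": [0, 0, 0], "gripper": 1, "twist": [0, 0, 0]}
  ]
}}

```text
time_s: 7.25
ee_pos: [529.9, 16.2, 118.6]
eef_rot: [0.002, 0.113, 0.994, 0.0]
contact_force: [-0.9, -0.6, 11.8]
finger_gap: 15.6
grip_force: 30.0
```

Call:
{"api": "jog_arm", "payload": {
  "commands": [
    {"travel": [0, 0, -0.03], "gripper": 1, "twist": [0, 0, 0]},
    {"travel": [0, 0, -0.08], "gripper": 1, "twist": [0, 0, 0]},
    {"travel": [0, 0, -0.1], "gripper": 1, "twist": [0, 0, 0]},
    {"travel": [0, 0, -0.08], "gripper": 1, "twist": [0, 0, 0]},
    {"travel": [0, 0, -0.04], "gripper": 1, "twist": [0, 0, 0]},
    {"travel": [0, 0, 0], "gripper": 1, "twist": [0, 0, 0]},
    {"travel": [0, 0, 0], "gripper": 1, "twist": [0, 0, 0]}
  ]
}}

```text
time_s: 7.83
ee_pos: [527.8, 16.4, 165.4]
eef_rot: [-0.0, 0.113, 0.994, 0.0]
contact_force: [0.4, 1.0, -2.2]
finger_gap: 15.3
grip_force: 30.0
```

```bash
python3 - <<'E'
from h import *
go((451.1,323.6,165))
c=camera_info('wrist');im=get_image('top')[:,:,::-1];cv2.imwrite('pics/t2.png',im)
E
```

```text
at [527.768  16.399 165.358] y-axis yaw 76.97834171049843 tilt [-0.001  0.    -1.   ] shift [0.959 1.88  0.003]
```

Call:
{"api": "jog_arm", "payload": {
  "commands": [
    {"travel": [0.05, 0.1, 0], "gripper": 1, "twist": [0, 0, 0]},
    {"travel": [0.1, 0.196, 0], "gripper": 1, "twist": [0, 0, 0]},
    {"travel": [0.1, 0.196, 0], "gripper": 1, "twist": [0, 0, 0]},
    {"travel": [0.1, 0.196, 0], "gripper": 1, "twist": [0, 0, 0]},
    {"travel": [0.1, 0.196, 0], "gripper": 1, "twist": [0, 0, 0]},
    {"travel": [0.1, 0.196, 0], "gripper": 1, "twist": [0, 0, 0]},
    {"travel": [0.1, 0.196, 0], "gripper": 1, "twist": [0, 0, 0]},
    {"travel": [0.1, 0.196, 0], "gripper": 1, "twist": [0, 0, 0]},
    {"travel": [0.1, 0.196, 0], "gripper": 1, "twist": [0, 0, 0]},
    {"travel": [0.07, 0.137, 0], "gripper": 1, "twist": [0, 0, 0]},
    {"travel": [0.039, 0.075, 0], "gripper": 1, "twist": [0, 0, 0]},
    {"travel": [0, 0, 0], "gripper": 1, "twist": [0, 0, 0]}
  ]
}}

```text
time_s: 8.88
ee_pos: [450.3, 325.4, 164.8]
eef_rot: [-0.001, 0.112, 0.994, -0.0]
contact_force: [-0.2, -0.4, -0.5]
finger_gap: 15.3
grip_force: 30.0
```

Call:
{"api": "jog_arm", "payload": {
  "commands": [
    {"travel": [0, 0, 0], "gripper": 1, "twist": [0, 0, 0]},
    {"travel": [0, 0, 0], "gripper": 1, "twist": [0, 0, 0]},
    {"travel": [0, 0, 0], "gripper": 1, "twist": [0, 0, 0]},
    {"travel": [0, 0, 0], "gripper": 1, "twist": [0, 0, 0]},
    {"travel": [0, 0, 0], "gripper": 1, "twist": [0, 0, 0]}
  ]
}}

```text
time_s: 9.3
ee_pos: [451.9, 322.5, 166.0]
eef_rot: [0.0, 0.114, 0.993, 0.0]
contact_force: [-0.1, -0.7, -1.1]
finger_gap: 15.2
grip_force: 30.0
```

```bash
python3 - <<'E'
from h import *
go((451.1,323.6,89.2))
E
```

```text
at [451.89  322.536 166.023] y-axis yaw 76.8889620207739 tilt [ 0. -0. -1.] shift [0.007 0.006 0.512]
```

Call:
{"api": "jog_arm", "payload": {
  "commands": [
    {"travel": [0.005, 0.006, 0.08], "gripper": 1, "twist": [0, 0, 0]},
    {"travel": [0, 0, 0.1], "gripper": 1, "twist": [0, 0, 0]},
    {"travel": [0, 0, 0.06], "gripper": 1, "twist": [0, 0, 0]},
    {"travel": [0, 0, 0.03], "gripper": 1, "twist": [0, 0, 0]},
    {"travel": [0, 0, 0], "gripper": 1, "twist": [0, 0, 0]},
    {"travel": [0, 0, 0], "gripper": 1, "twist": [0, 0, 0]}
  ]
}}

```text
time_s: 9.8
ee_pos: [451.1, 324.5, 125.6]
eef_rot: [0.0, 0.114, 0.994, 0.0]
contact_force: [0.1, -0.7, 0.7]
finger_gap: 15.4
grip_force: 30.0
```

Call:
{"api": "jog_arm", "payload": {
  "commands": [
    {"travel": [0, -0.002, 0.08], "gripper": 1, "twist": [0, 0, 0]},
    {"travel": [0, 0, 0.07], "gripper": 1, "twist": [0, 0, 0]},
    {"travel": [0, 0, 0.04], "gripper": 1, "twist": [0, 0, 0]},
    {"travel": [0, 0, 0.02], "gripper": 1, "twist": [0, 0, 0]},
    {"travel": [0, 0, 0.01], "gripper": 1, "twist": [0, 0, 0]},
    {"travel": [0, 0, 0], "gripper": 1, "twist": [0, 0, 0]},
    {"travel": [0, 0, 0], "gripper": 1, "twist": [0, 0, 0]}
  ]
}}

```text
time_s: 10.38
ee_pos: [451.1, 324.5, 92.7]
eef_rot: [0.0, 0.113, 0.994, 0.0]
contact_force: [-0.8, 0.0, 0.6]
finger_gap: 15.1
grip_force: 30.0
```

Call:
{"api": "jog_arm", "payload": {
  "commands": [
    {"travel": [0, 0, 0.012], "gripper": 1, "twist": [0, 0, 0]},
    {"travel": [0, 0, 0.01], "gripper": 1, "twist": [0, 0, 0]},
    {"travel": [0, 0, 0], "gripper": 1, "twist": [0, 0, 0]},
    {"travel": [0, 0, 0], "gripper": 1, "twist": [0, 0, 0]},
    {"travel": [0, 0, 0], "gripper": 1, "twist": [0, 0, 0]}
  ]
}}

```text
time_s: 10.8
ee_pos: [450.9, 324.3, 89.2]
eef_rot: [0.0, 0.113, 0.994, 0.0]
contact_force: [-0.1, 0.4, -0.2]
finger_gap: 15.4
grip_force: 30.0
```

Call:
{"api": "jog_arm", "payload": {
  "commands": [
    {"travel": [0, 0, 0.006], "gripper": 1, "twist": [0, 0, 0]},
    {"travel": [0, 0, 0], "gripper": 1, "twist": [0, 0, 0]},
    {"travel": [0, 0, 0], "gripper": 1, "twist": [0, 0, 0]}
  ]
}}

```text
time_s: 11.05
ee_pos: [451.2, 324.4, 89.1]
eef_rot: [0.001, 0.113, 0.994, 0.0]
contact_force: [0.0, -1.5, 5.3]
finger_gap: 15.5
grip_force: 30.0
```

Call:
{"api": "jog_arm", "payload": {
  "commands": [
    {"travel": [0, 0, -0.003], "gripper": 0.5, "twist": [0, 0, 0]},
    {"travel": [0, 0, 0], "gripper": 0.4, "twist": [0, 0, 0]},
    {"travel": [0, 0, 0], "gripper": 0.4, "twist": [0, 0, 0]},
    {"travel": [0, 0, 0], "gripper": 0.4, "twist": [0, 0, 0]},
    {"travel": [0, 0, -0.08], "gripper": 0.4, "twist": [0, 0, 0]},
    {"travel": [0, 0, -0.15], "gripper": 0.4, "twist": [0, 0, 0]},
    {"travel": [0, 0, -0.2], "gripper": 0.4, "twist": [0, 0, 0]},
    {"travel": [0, 0, -0.15], "gripper": 0.3, "twist": [0, 0, 0]},
    {"travel": [0, 0, -0.12], "gripper": 0.2, "twist": [0, 0, 0]},
    {"travel": [0, 0, 0], "gripper": 0.2, "twist": [0, 0, 0]},
    {"travel": [0, 0, 0], "gripper": 0.2, "twist": [0, 0, 0]}
  ]
}}

```text
time_s: 11.97
ee_pos: [451.2, 324.5, 193.9]
eef_rot: [0.001, 0.113, 0.994, 0.0]
contact_force: [-0.7, 0.4, 0.1]
finger_gap: 74.6
grip_force: 0.0
```

```bash
python3 - <<'E'
from h import *
import pickle
c=camera_info('wrist');im=get_image('wrist')[:,:,::-1];cv2.imwrite('pics/w4.png',im)
t=plane(c,[(0,0)],0)
x,y=proj(c,[(451.3,324,90)])[0].astype(int)
z=im[y-55:y+55,x-60:x+60];z=cv2.resize(z,None,fx=3,fy=3)
# tube & fixture from scene/top cams
tp=cv2.imread('pics/t2.png');z2=cv2.resize(tp[160:290,220:410],None,fx=2.5,fy=2.5,interpolation=cv2.INTER_CUBIC)
H=max(z.shape[0],z2.shape[0]);o=np.zeros((H,z.shape[1]+z2.shape[1],3),np.uint8);o[:z.shape[0],:z.shape[1]]=z;o[:z2.shape[0],z.shape[1]:]=z2
print(o.shape);cv2.imwrite('pics/c4.png',o[:, :800] if o.shape[1]<=800 else cv2.resize(o,(800,int(H*800/o.shape[1]))))
p,R=tool()
# wanted: tube midpoint approx with view: cam aim
go((459,-373,200))
E
```

```text
(330, 835, 3)
at [450.335 324.047 192.689] y-axis yaw 76.98294814508871 tilt [-0.001 -0.    -1.   ] shift [-1.103 -4.515 -0.047]
```

View pics/c4.png

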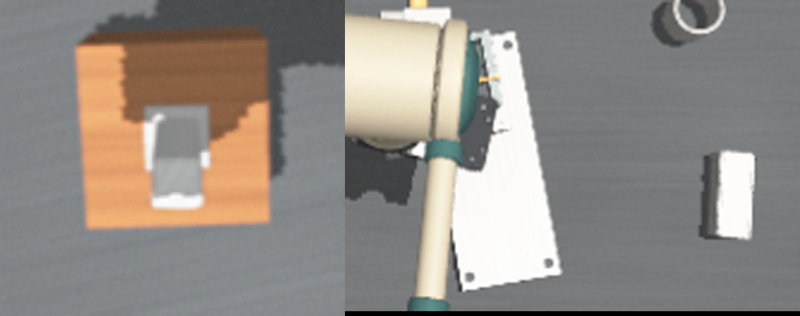

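The left half shows the stylus upright in the stand, collar seated. The right half shows the tube undisturbed at about (730,195) in the combined picture, with the stop visible and its pointer free.

Call:
{"api": "jog_arm", "payload": {
  "commands": [
    {"travel": [-0.03, -0.125, 0], "gripper": 0.1, "twist": [0, 0, 0]},
    {"travel": [-0.05, -0.205, 0], "gripper": 0, "twist": [0, 0, 0]},
    {"travel": [-0.05, -0.205, 0], "gripper": 0, "twist": [0, 0, 0]},
    {"travel": [-0.05, -0.205, 0], "gripper": 0, "twist": [0, 0, 0]},
    {"travel": [-0.05, -0.205, 0], "gripper": 0, "twist": [0, 0, 0]},
    {"travel": [-0.05, -0.205, 0], "gripper": 0, "twist": [0, 0, 0]},
    {"travel": [-0.05, -0.205, 0], "gripper": 0, "twist": [0, 0, 0]},
    {"travel": [-0.05, -0.205, 0], "gripper": 0, "twist": [0, 0, 0]},
    {"travel": [-0.05, -0.205, 0], "gripper": 0, "twist": [0, 0, 0]},
    {"travel": [-0.05, -0.205, 0], "gripper": 0, "twist": [0, 0, 0]},
    {"travel": [-0.05, -0.205, 0], "gripper": 0, "twist": [0, 0, 0]},
    {"travel": [-0.05, -0.205, 0], "gripper": 0, "twist": [0, 0, 0]}
  ]
}}

```text
time_s: 13.02
ee_pos: [453.6, -44.3, 191.6]
eef_rot: [-0.002, 0.113, 0.994, 0.0]
contact_force: [0.4, 0.1, -0.5]
finger_gap: 93.8
grip_force: 0.0
```

Call:
{"api": "jog_arm", "payload": {
  "commands": [
    {"travel": [-0.05, -0.205, 0], "gripper": 0, "twist": [0, 0, 0]},
    {"travel": [-0.05, -0.205, 0], "gripper": 0, "twist": [0, 0, 0]},
    {"travel": [-0.05, -0.205, 0], "gripper": 0, "twist": [0, 0, 0]},
    {"travel": [-0.05, -0.205, 0], "gripper": 0, "twist": [0, 0, 0]},
    {"travel": [-0.05, -0.205, 0], "gripper": 0, "twist": [0, 0, 0]},
    {"travel": [-0.05, -0.205, 0], "gripper": 0, "twist": [0, 0, 0]},
    {"travel": [-0.05, -0.205, 0], "gripper": 0, "twist": [0, 0, 0]},
    {"travel": [-0.05, -0.205, 0], "gripper": 0, "twist": [0, 0, 0]},
    {"travel": [-0.05, -0.205, 0], "gripper": 0, "twist": [0, 0, 0]},
    {"travel": [-0.05, -0.205, 0], "gripper": 0, "twist": [0, 0, 0]},
    {"travel": [-0.023, -0.085, -0.047], "gripper": 0, "twist": [0, 0, -0.035]},
    {"travel": [0, 0, 0], "gripper": 0, "twist": [0, 0, 0]}
  ]
}}

```text
time_s: 14.02
ee_pos: [458.9, -375.9, 198.4]
eef_rot: [-0.001, 0.059, 0.998, 0.0]
contact_force: [0.0, -0.5, -0.4]
finger_gap: 93.9
grip_force: 0.0
```

Call:
{"api": "jog_arm", "payload": {
  "commands": [
    {"travel": [0, 0, 0], "gripper": 0, "twist": [0, 0, 0]},
    {"travel": [0, 0, 0], "gripper": 0, "twist": [0, 0, 0]},
    {"travel": [0, 0, 0], "gripper": 0, "twist": [0, 0, 0]},
    {"travel": [0, 0, 0], "gripper": 0, "twist": [0, 0, 0]}
  ]
}}

```text
time_s: 14.35
ee_pos: [459.4, -371.2, 200.4]
eef_rot: [-0.0, 0.058, 0.998, 0.0]
contact_force: [0.1, -0.0, -0.2]
finger_gap: 94.3
grip_force: 0.0
```

```bash
python3 - <<'E'
from h import *
import pickle
go((459,-373,200))
c=camera_info('wrist');im=get_image('wrist')[:,:,::-1].copy();cv2.imwrite('pics/w5.png',im);pickle.dump(c,open('w5.pkl','wb'))
print(proj(c,[(459.8,-373.3,40)]),proj(c,[(501.6,-84.8,20)]))
x,y=proj(c,[(459.8,-373.3,40)])[0].astype(int)
y0=max(y-75,0);z=im[y0:y+75,x-80:x+80];print(x-80,y0);cv2.imwrite('pics/w5z.png',cv2.resize(z,None,fx=4,fy=4,interpolation=cv2.INTER_CUBIC))
E
```

```text
at [ 459.401 -371.226  200.367] y-axis yaw 83.30654363402526 tilt [-0.     0.001 -1.   ] shift [ 0.001 -0.012  0.002]
[[257.171 172.443]] [[497.116 175.924]]
177 97
```

View pics/w5z.png

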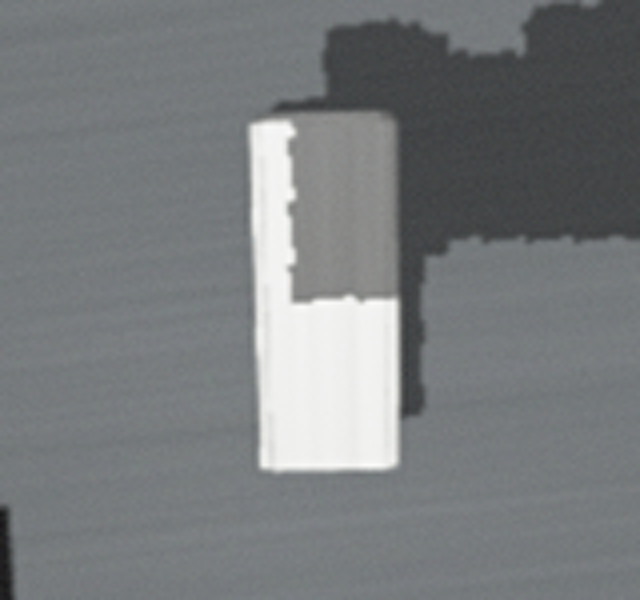

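The crop shows the tube's top face with corners at about (256,120), (396,113), (398,468) and (262,470).

```bash
python3 - <<'E'
from h import *
import pickle
c=pickle.load(open('w5.pkl','rb'))
T=plane(c,np.array([(252,120),(396,113),(398,468),(262,470)])/4+(177-.4,97-.4),40);
print(T[:,:2],T.mean(0),np.linalg.norm(np.diff(T,axis=0),axis=1))
for a,b in((1,2),(0,3)): print(np.degrees(np.arctan2(T[b,1]-T[a,1],T[b,0]-T[a,0])))
for a,b in((0,1),(3,2)): print(np.degrees(np.arctan2(T[b,1]-T[a,1],T[b,0]-T[a,0])))
go((459.5,-373,20))
E
```

```text
[[ 406.939 -386.321]
 [ 409.631 -347.112]
 [ 511.003 -357.128]
 [ 506.997 -396.647]] [ 458.642 -371.802   40.   ] [ 39.301 101.865  39.721]
-5.642748710505126
-5.89206582616555
86.07203701085902
84.21219238147697
at [ 459.478 -371.487  200.611] y-axis yaw 83.31762424065894 tilt [-0.  0. -1.] shift [-0.002 -0.011  1.204]
```

Call:
{"api": "jog_arm", "payload": {
  "commands": [
    {"travel": [0, -0.005, 0.1], "gripper": 0, "twist": [0, 0, -0.005]},
    {"travel": [0, 0, 0.2], "gripper": 0, "twist": [0, 0, 0]},
    {"travel": [0, 0, 0.22], "gripper": 0.2, "twist": [0, 0, 0]},
    {"travel": [0, 0, 0.22], "gripper": 0.2, "twist": [0, 0, 0]},
    {"travel": [0, 0, 0.2], "gripper": 0.2, "twist": [0, 0, 0]},
    {"travel": [0, 0, 0.15], "gripper": 0.2, "twist": [0, 0, 0]},
    {"travel": [0, 0, 0.08], "gripper": 0.2, "twist": [0, 0, 0]},
    {"travel": [0, 0, 0.03], "gripper": 0.2, "twist": [0, 0, 0]},
    {"travel": [0, 0, 0], "gripper": 0.2, "twist": [0, 0, 0]},
    {"travel": [0, 0, 0], "gripper": 0.2, "twist": [0, 0, 0]},
    {"travel": [0, 0, 0], "gripper": 0.2, "twist": [0, 0, 0]}
  ]
}}

```text
time_s: 15.32
ee_pos: [460.3, -374.2, 22.1]
eef_rot: [0.001, 0.051, 0.999, -0.001]
contact_force: [-0.0, 0.3, 0.7]
finger_gap: 75.3
grip_force: 0.0
```

```bash
python3 - <<'E'
from h import *
go((459,-372.3,20))
E
```

```text
at [ 460.314 -374.24    22.057] y-axis yaw 84.19121809503514 tilt [ 0.002 -0.002 -1.   ] shift [0.01  0.012 0.014]
```

Call:
{"api": "jog_arm", "payload": {
  "commands": [
    {"travel": [0.006, 0.01, 0.005], "gripper": 0.3, "twist": [0, 0, 0]},
    {"travel": [0, 0, 0], "gripper": 1, "twist": [0, 0, 0]},
    {"travel": [0, 0, 0], "gripper": 1, "twist": [0, 0, 0]},
    {"travel": [0, 0, 0], "gripper": 1, "twist": [0, 0, 0]},
    {"travel": [0, 0, 0], "gripper": 1, "twist": [0, 0, 0]},
    {"travel": [0, 0, 0], "gripper": 1, "twist": [0, 0, 0]},
    {"travel": [0, 0, 0], "gripper": 1, "twist": [0, 0, 0]},
    {"travel": [0, 0, 0], "gripper": 1, "twist": [0, 0, 0]}
  ],
  "squeeze": 60
}}

```text
time_s: 15.98
ee_pos: [458.6, -372.0, 19.8]
eef_rot: [-0.0, 0.051, 0.999, 0.0]
contact_force: [0.3, -0.4, -0.2]
finger_gap: 25.0
grip_force: 0.0
```

```bash
python3 - <<'E'
from h import *
go((459,-372.3,20))
E
```

```text
at [ 458.599 -372.002   19.827] y-axis yaw 84.17601410735932 tilt [-0.  0. -1.] shift [-0.003 -0.002 -0.001]
```

```bash
python3 - <<'E'
from h import *
o=get_obs();print(o['finger_gap'],o['grip_force'],o['ee_pos'])
a=get_image('wrist')[:,:,::-1];b=get_image('scene')[:,:,::-1]
b=cv2.resize(b[60:250,90:330],None,fx=1.6,fy=1.6);H=384
o=np.zeros((384,512+b.shape[1],3),np.uint8);o[:,:512]=a;o[:b.shape[0],512:]=b
cv2.imwrite('pics/d6.png',cv2.resize(o,(800,int(384*800/o.shape[1]))))
E
```

```text
25.00798139263479 0.0 [ 458.599 -372.002   19.827]
```

View pics/d6.png

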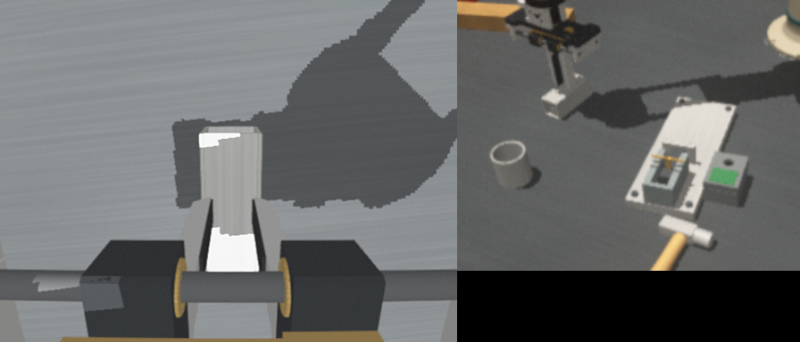

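The left view shows the tube lying between the fingers (230,190) and apparently untouched, yet the gap reads 25 mm. I'll give it a little more closing time and read again.

Call:
{"api": "jog_arm", "payload": {
  "commands": [
    {"travel": [0, 0, 0], "gripper": 1, "twist": [0, 0, 0]},
    {"travel": [0, 0, 0], "gripper": 1, "twist": [0, 0, 0]}
  ],
  "squeeze": 60
}}

```text
time_s: 16.25
ee_pos: [458.6, -372.0, 19.8]
eef_rot: [-0.0, 0.051, 0.999, 0.0]
contact_force: [0.1, 0.8, -1.1]
finger_gap: 4.2
grip_force: 0.0
```

```bash
python3 - <<'E'
from h import *
o=get_obs();print(o['time_s'],o['finger_gap'],o['grip_force'],o['ee_pos'],o['joint_pos'],o['effort'],o['dq'])
c=camera_info('wrist');p,R=tool();cc=-c['R'].T@c['t'];print('cam',cc,'rel',R.inv().apply(cc-p))
T=[(406.9,-386.3,40),(409.6,-347.1,40),(511,-357,40),(507,-396.6,40)]
print('corners',proj(c,T))
# where are finger tips expected: +-2 at z=9
for g in(25,4.2): print(g,proj(c,[p+R.apply([0,g/2,11]),p+R.apply([0,-g/2,11])]))
im=get_image('wrist');cv2.imwrite('pics/w7.png',im[:,:,::-1])
g=cv2.cvtColor(im,cv2.COLOR_RGB2GRAY)
for r in(155,180,200,220,250,280,300):print(r,g[r,200:320:4])
s=camera_info('scene');print('scene tube',proj(s,T),'tcp',proj(s,[p]))
E
```

```text
16.25 4.161865712749444 0.0 [ 458.622 -371.953   19.816] [-0.799  0.427  1.7    0.     1.014 -2.269] [ -0.003 -44.729 -19.337  -0.051   0.048   0.   ] [ 0.001  0.001  0.001  0.001 -0.001 -0.001]
cam [ 385.027 -363.562  224.465] rel [  74.082    0.923 -204.643]
corners [[223.501 148.363]
 [293.622 146.095]
 [289.926 305.422]
 [227.857 305.441]]
25 [[276.684 214.861]
 [240.493 214.841]]
4.2 [[261.628 214.855]
 [255.548 214.852]]
155 [ 87  86  85  86  89  85 252 246 247 247 247 247 247 247 247 247 248 242
 166 171 165 173 163 164  84  85  85  85  84  81]
180 [ 87  87  86  86  85  85 137 157 167 167 163 168 165 166 169 170 166 167
 165 169 169 170 158 147  84  85  84  84  86  82]
200 [ 86  88  86  81  83  85 113 164 167 166 162 168 165 163 166 169 162 165
 163 167 168 169 157 128  82  86  85  85  84  84]
220 [ 84  86  88  86  90  90  95 162 163 163 160 167 167 161 164 166 165 162
 163 168 167 169 156 114  85  86  85  87  85  86]
250 [151 151 154 151 153 152 155 158 147 148 148 150 146 131  86 167  83 132
 147 147 145 147 148  91  88 152 152 151 151 153]
280 [ 48  49  51  49  49  51  48  45  48  48  48  44 147  60 246 247 231  66
 148  51  48  48  50  48  51  50  50  44  49  49]
300 [ 49  50  46  45  49  50  50  49  48  47  50  73 123  58 249 246 242  63
 122  73  45  45  49  49  48  46  44  50  47  47]
scene tube [[172.084 110.69 ]
 [182.72  114.333]
 [159.548 132.496]
 [148.793 128.152]] tcp [[167.216 126.929]]
```

```bash
python3 - <<'E'
from h import *
c=camera_info('wrist');p,R=tool();g=4.2/2
for z in(11,-8,-20,-30):
  for x in(8,-8): print(z,x,proj(c,[p+R.apply([x,g,z]),p+R.apply([x,-g,z]),p+R.apply([x,g+12,z]),p+R.apply([x,-g-12,z])]).round(0).tolist())
im=cv2.imread('pics/w7.png');g=cv2.cvtColor(im,cv2.COLOR_BGR2GRAY)
print('col 245',list(zip(range(200,300,4),g[200:300:4,245])));print('col 260',list(g[200:300:4,260]))
w=cv2.cvtColor(cv2.imread('pics/w5.png'),cv2.COLOR_BGR2GRAY)
for col in(170,175,180,185): print(col,list(w[200:260:4,col]))
E
```

```text
11 8 [[262.0, 204.0], [255.0, 204.0], [279.0, 204.0], [238.0, 204.0]]
11 -8 [[262.0, 226.0], [256.0, 226.0], [279.0, 226.0], [238.0, 226.0]]
-8 8 [[262.0, 213.0], [255.0, 213.0], [281.0, 213.0], [236.0, 213.0]]
-8 -8 [[262.0, 236.0], [255.0, 236.0], [280.0, 236.0], [236.0, 236.0]]
-20 8 [[262.0, 219.0], [255.0, 219.0], [282.0, 219.0], [235.0, 219.0]]
-20 -8 [[262.0, 244.0], [255.0, 244.0], [282.0, 244.0], [235.0, 244.0]]
-30 8 [[262.0, 225.0], [255.0, 225.0], [283.0, 225.0], [233.0, 225.0]]
-30 -8 [[262.0, 251.0], [255.0, 251.0], [283.0, 251.0], [234.0, 251.0]]
col 245 [(200, np.uint8(168)), (204, np.uint8(170)), (208, np.uint8(170)), (212, np.uint8(167)), (216, np.uint8(166)), (220, np.uint8(166)), (224, np.uint8(148)), (228, np.uint8(148)), (232, np.uint8(149)), (236, np.uint8(151)), (240, np.uint8(147)), (244, np.uint8(149)), (248, np.uint8(146)), (252, np.uint8(148)), (256, np.uint8(149)), (260, np.uint8(149)), (264, np.uint8(146)), (268, np.uint8(146)), (272, np.uint8(50)), (276, np.uint8(51)), (280, np.uint8(46)), (284, np.uint8(46)), (288, np.uint8(43)), (292, np.uint8(85)), (
[... 605 characters left out ...]
nt8(28), np.uint8(28)]
175 [np.uint8(120), np.uint8(122), np.uint8(121), np.uint8(119), np.uint8(120), np.uint8(119), np.uint8(96), np.uint8(36), np.uint8(32), np.uint8(36), np.uint8(36), np.uint8(34), np.uint8(31), np.uint8(29), np.uint8(42)]
180 [np.uint8(125), np.uint8(122), np.uint8(119), np.uint8(121), np.uint8(121), np.uint8(119), np.uint8(120), np.uint8(117), np.uint8(105), np.uint8(102), np.uint8(91), np.uint8(90), np.uint8(74), np.uint8(118), np.uint8(121)]
185 [np.uint8(123), np.uint8(124), np.uint8(119), np.uint8(118), np.uint8(123), np.uint8(120), np.uint8(121), np.uint8(122), np.uint8(117), np.uint8(123), np.uint8(122), np.uint8(119), np.uint8(119), np.uint8(125), np.uint8(119)]
```

Call:
{"api": "jog_arm", "payload": {
  "commands": [
    {"travel": [0, 0, 0], "gripper": 0.2, "twist": [0, 0, 0]},
    {"travel": [0, 0, 0], "gripper": 0.2, "twist": [0, 0, 0]},
    {"travel": [0, 0, 0], "gripper": 0.2, "twist": [0, 0, 0]},
    {"travel": [0, 0, 0], "gripper": 0.2, "twist": [0, 0, 0]},
    {"travel": [0, 0, 0], "gripper": 0.2, "twist": [0, 0, 0]},
    {"travel": [0, 0, 0], "gripper": 0.2, "twist": [0, 0, 0]},
    {"travel": [0, 0, 0], "gripper": 0.2, "twist": [0, 0, 0]},
    {"travel": [0, 0, 0], "gripper": 0.2, "twist": [0, 0, 0]},
    {"travel": [0, 0, 0.02], "gripper": 0.2, "twist": [0, 0, 0]},
    {"travel": [0, 0, 0.02], "gripper": 0.2, "twist": [0, 0, 0]},
    {"travel": [0, 0, 0.02], "gripper": 0.2, "twist": [0, 0, 0]},
    {"travel": [0, 0, 0], "gripper": 0.2, "twist": [0, 0, 0]}
  ]
}}

```text
time_s: 17.3
ee_pos: [458.1, -371.5, 10.0]
eef_rot: [-0.001, 0.051, 0.999, 0.001]
contact_force: [-0.5, 0.1, -0.7]
finger_gap: 74.7
grip_force: 0.0
```

Call:
{"api": "jog_arm", "payload": {
  "commands": [
    {"travel": [0, 0, 0.02], "gripper": 0.2, "twist": [0, 0, 0]},
    {"travel": [0, 0, 0.02], "gripper": 0.2, "twist": [0, 0, 0]},
    {"travel": [0, 0, 0], "gripper": 0.2, "twist": [0, 0, 0]},
    {"travel": [0, 0, 0], "gripper": 0.2, "twist": [0, 0, 0]}
  ]
}}

```text
time_s: 17.63
ee_pos: [458.5, -371.8, 4.6]
eef_rot: [-0.0, 0.051, 0.999, 0.0]
contact_force: [0.0, -0.1, 0.0]
finger_gap: 75.0
grip_force: 0.0
```

Call:
{"api": "jog_arm", "payload": {
  "commands": [
    {"travel": [0, 0, 0.02], "gripper": 0.2, "twist": [0, 0, 0]},
    {"travel": [0, 0, 0.02], "gripper": 0.2, "twist": [0, 0, 0]},
    {"travel": [0, 0, 0.02], "gripper": 0.2, "twist": [0, 0, 0]},
    {"travel": [0, 0, 0.02], "gripper": 0.2, "twist": [0, 0, 0]},
    {"travel": [0, 0, 0], "gripper": 0.2, "twist": [0, 0, 0]},
    {"travel": [0, 0, 0], "gripper": 0.2, "twist": [0, 0, 0]},
    {"travel": [0, 0, 0], "gripper": 0.2, "twist": [0, 0, 0]}
  ]
}}

```text
time_s: 18.22
ee_pos: [458.7, -372.0, -7.1]
eef_rot: [0.0, 0.051, 0.999, 0.0]
contact_force: [-0.0, -0.1, 0.3]
finger_gap: 75.1
grip_force: 0.0
```

Call:
{"api": "jog_arm", "payload": {
  "commands": [
    {"travel": [0, 0, 0], "gripper": 1, "twist": [0, 0, 0]},
    {"travel": [0, 0, 0], "gripper": 1, "twist": [0, 0, 0]},
    {"travel": [0, 0, 0], "gripper": 1, "twist": [0, 0, 0]},
    {"travel": [0, 0, 0], "gripper": 1, "twist": [0, 0, 0]},
    {"travel": [0, 0, 0], "gripper": 1, "twist": [0, 0, 0]},
    {"travel": [0, 0, 0], "gripper": 1, "twist": [0, 0, 0]},
    {"travel": [0, 0, 0], "gripper": 1, "twist": [0, 0, 0]}
  ],
  "squeeze": 50
}}

```text
time_s: 18.8
ee_pos: [458.7, -372.2, -7.0]
eef_rot: [0.0, 0.051, 0.999, -0.0]
contact_force: [-0.3, -1.7, -0.9]
finger_gap: 39.5
grip_force: 50.0
```

```bash
python3 - <<'E'
from h import *
go((459,-372.3,-8))
E
```

```text
at [ 458.689 -372.212   -7.042] y-axis yaw 84.18455350550246 tilt [ 0. -0. -1.] shift [-0.002 -0.     0.006]
```

The grasp holds (gap 39.5 mm at 50 N). The fingertips actually sit about 25 mm behind the TCP, so the first closing passed above the tube. Now I lift and carry it over the bed.

Call:
{"api": "jog_arm", "payload": {
  "commands": [
    {"travel": [0, 0, -0.08], "gripper": 1, "twist": [0, 0, 0]},
    {"travel": [0, 0, -0.15], "gripper": 1, "twist": [0, 0, 0]},
    {"travel": [0, 0, -0.18], "gripper": 1, "twist": [0, 0, 0]},
    {"travel": [0, 0.06, -0.15], "gripper": 1, "twist": [0, 0, 0]},
    {"travel": [0.02, 0.14, -0.1], "gripper": 1, "twist": [0, 0, 0]},
    {"travel": [0.027, 0.2, -0.053], "gripper": 1, "twist": [0, 0, 0]},
    {"travel": [0.03, 0.22, 0], "gripper": 1, "twist": [0, 0, 0]},
    {"travel": [0.03, 0.22, 0], "gripper": 1, "twist": [0, 0, 0]},
    {"travel": [0.03, 0.22, 0], "gripper": 1, "twist": [0, 0, 0]},
    {"travel": [0.03, 0.22, 0], "gripper": 1, "twist": [0, 0, 0]},
    {"travel": [0, 0.22, 0], "gripper": 1, "twist": [0, 0, 0]},
    {"travel": [0, 0.2, 0], "gripper": 1, "twist": [0, 0, 0]}
  ]
}}

```text
time_s: 19.8
ee_pos: [458.3, -113.5, 99.4]
eef_rot: [-0.001, 0.051, 0.999, 0.001]
contact_force: [0.2, 0.5, -3.2]
finger_gap: 39.9
grip_force: 50.0
```

Call:
{"api": "jog_arm", "payload": {
  "commands": [
    {"travel": [0, 0.12, 0], "gripper": 1, "twist": [0, 0, 0]},
    {"travel": [0, 0.067, 0], "gripper": 1, "twist": [0, 0, -0.015]},
    {"travel": [0, 0, 0], "gripper": 1, "twist": [0, 0, -0.025]},
    {"travel": [0, 0, 0], "gripper": 1, "twist": [0, 0, -0.025]},
    {"travel": [0, 0, 0], "gripper": 1, "twist": [0, 0, -0.02]},
    {"travel": [0, 0, 0], "gripper": 1, "twist": [0, 0, 0]},
    {"travel": [0, 0, 0], "gripper": 1, "twist": [0, 0, 0]},
    {"travel": [0, 0, 0], "gripper": 1, "twist": [0, 0, 0]},
    {"travel": [0, 0, 0], "gripper": 1, "twist": [0, 0, 0]}
  ]
}}

```text
time_s: 20.55
ee_pos: [462.2, -87.9, 99.7]
eef_rot: [-0.0, -0.082, 0.997, 0.0]
contact_force: [-0.1, 0.2, -3.1]
finger_gap: 39.6
grip_force: 50.0
```

```bash
python3 - <<'E'
from h import *
import pickle
o=get_obs();print(o['time_s'],o['finger_gap'],o['grip_force'],o['joint_pos'])
go((462.3,-88.1,100))
c=camera_info('wrist');im=get_image('wrist')[:,:,::-1].copy();cv2.imwrite('pics/w8.png',im);pickle.dump(c,open('w8.pkl','wb'))
g=cv2.cvtColor(im,cv2.COLOR_BGR2GRAY)
R9=Rot.from_euler('z',9.5,degrees=True)
F=lambda x,y,z:np.array([501.8,-81.5,0])+R9.apply([x,y,z])
print('bed corners px',proj(c,[F(-150,60,20),F(-150,-60,20),F(0,60,20),F(0,-60,20)]))
# tube in hand: back end top corners
p,R=tool();print('tube back top',proj(c,[p+R.apply([50,20,-33]),p+R.apply([50,-20,-33]),p+R.apply([50,20,7]),p+R.apply([50,-20,7])]))
for r in range(20,240,20): 
  d=np.diff(cv2.GaussianBlur(g,(3,3),0)[r].astype(int)); i=[k for k in range(1,510) if abs(d[k])>20 and abs(d[k])>=max(abs(d[k-1]),abs(d[k+1]))]; print(r,[(k,d[k]) for k in i])
E
```

```text
20.55 39.620670523382216 49.99849319458008 [-0.336  0.183  1.845  0.     1.114 -2.071]
at [462.193 -87.863  99.688] y-axis yaw 99.41593782587778 tilt [-0.  0. -1.] shift [-0.    -0.002 -0.002]
bed corners px [[332.464  58.448]
 [184.608  58.615]
 [323.744 231.507]
 [193.984 231.627]]
tube back top [[296.661 151.283]
 [220.121 151.264]
 [289.924 142.607]
 [227.436 142.591]]
20 []
40 []
60 [(330, np.int64(-36))]
80 [(185, np.int64(48)), (191, np.int64(-43)), (192, np.int64(-43)), (206, np.int64(51)), (309, np.int64(-45)), (323, np.int64(45)), (330, np.int64(-65))]
100 [(186, np.int64(50)), (329, np.int64(-54))]
120 [(187, np.int64(51)), (328, np.int64(-55))]
140 [(188, np.int64(51)), (238, np.int64(-28)), (261, np.int64(23)), (264, np.int64(-40)), (327, np.int64(-25))]
160 [(189, np.int64(52)), (300, np.int64(-32)), (326, np.int64(-24)), (327, np.int64(-24))]
180 [(191, np.int64(43)), (223, np.int64(-36)), (252, np.int64(-24)), (253, np.int64(-24)), (265, np.int64(-34)), (325, np.int64(-23))]
200 [(192, np.int64(47)), (220, np.int64(-43)), (325, np.int64(-23))]
220 [(193, np.int64(48)), (220, np.int64(-36)), (317, np.int64(38)), (323, np.int64(-49)), (324, np.int64(-49))]
```

```bash
cat > bed.py <<'E'
from h import *
import pickle
c=pickle.load(open('w8.pkl','rb'));g=cv2.GaussianBlur(cv2.cvtColor(cv2.imread('pics/w8.png'),cv2.COLOR_BGR2GRAY),(3,3),0).astype(float)
L=[];Rr=[]
for r in range(95,228,3):
    d=np.diff(g[r]);
    for S,a,b,sg in((L,176,200,1),(Rr,318,338,-1)):
        w=np.clip(sg*d[a:b],8,None)-8
        if w.max()>10: S.append(((np.arange(a,b)+.5)@w/w.sum(),r))
L,Rr=[plane(c,S,20)[:,:2] for S in(L,Rr)]
fit=[]
for S in(L,Rr):
    vx,vy,x0,y0=cv2.fitLine(np.float32(S),cv2.DIST_HUBER,0,.01,.01).ravel();
    if vx<0:vx,vy=-vx,-vy
    fit.append((vx,vy,x0,y0));print(np.degrees(np.arctan2(vy,vx)),x0,y0)
th=np.mean([np.arctan2(f[1],f[0]) for f in fit]);n=np.array([-np.sin(th),np.cos(th)])
off=[n@f[2:] for f in fit];print('yaw',np.degrees(th),'offsets',off,'width',abs(off[0]-off[1]),'mid',np.mean(off))
p,R=tool();print('tcp lateral error',n@p[:2]-np.mean(off),'yaw tool',np.degrees(np.arctan2(*R.as_matrix()[[1,0],1]))-90)
E
python3 bed.py
```

```text
9.76352 455.8345 -150.02698
9.80478 417.56412 -35.380116
yaw 9.78415 offsets [np.float32(-225.30792), np.float32(-105.82506)] width 119.482864 mid -165.5665
tcp lateral error 0.38109832541650235 yaw tool 9.427934755183173
```

Call:
{"api": "jog_arm", "payload": {
  "commands": [
    {"travel": [0, -0.0025, 0.08], "gripper": 1, "twist": [0, 0, -0.002]},
    {"travel": [0, 0, 0.13], "gripper": 1, "twist": [0, 0, 0]},
    {"travel": [0, 0, 0.13], "gripper": 1, "twist": [0, 0, 0]},
    {"travel": [0, 0, 0.1], "gripper": 1, "twist": [0, 0, 0]},
    {"travel": [0, 0, 0.07], "gripper": 1, "twist": [0, 0, 0]},
    {"travel": [0, 0, 0.04], "gripper": 1, "twist": [0, 0, 0]},
    {"travel": [0, 0, 0.01], "gripper": 1, "twist": [0, 0, 0]},
    {"travel": [0, 0, 0], "gripper": 1, "twist": [0, 0, 0]},
    {"travel": [0, 0, 0], "gripper": 1, "twist": [0, 0, 0]},
    {"travel": [0, 0, 0], "gripper": 1, "twist": [0, 0, 0]}
  ]
}}

```text
time_s: 21.43
ee_pos: [463.3, -88.5, 16.6]
eef_rot: [0.001, -0.086, 0.996, -0.0]
contact_force: [0.3, 0.4, -2.6]
finger_gap: 39.8
grip_force: 50.0
```

```bash
python3 bed.py|tail -1; python3 -c "
from h import *
go((462,-88,13))"
```

```text
tcp lateral error -0.35553891226777523 yaw tool 9.836892070829734
at [463.255 -88.485  16.625] y-axis yaw 99.83689207082973 tilt [ 0.002 -0.    -1.   ] shift [0.008 0.005 0.024]
```

Call:
{"api": "jog_arm", "payload": {
  "commands": [
    {"travel": [0, 0.001, 0.008], "gripper": 1, "twist": [0, 0, 0]},
    {"travel": [0, 0, 0.008], "gripper": 1, "twist": [0, 0, 0]},
    {"travel": [0, 0, 0], "gripper": 1, "twist": [0, 0, 0]},
    {"travel": [0, 0, 0], "gripper": 1, "twist": [0, 0, 0]},
    {"travel": [0, 0, 0], "gripper": 1, "twist": [0, 0, 0]}
  ]
}}

```text
time_s: 21.85
ee_pos: [462.5, -88.1, 13.5]
eef_rot: [0.0, -0.086, 0.996, 0.0]
contact_force: [-0.4, 0.2, -3.5]
finger_gap: 39.6
grip_force: 50.0
```

Call:
{"api": "jog_arm", "payload": {
  "commands": [
    {"travel": [0, 0, 0.006], "gripper": 1, "twist": [0, 0, 0]},
    {"travel": [0, 0, 0], "gripper": 1, "twist": [0, 0, 0]},
    {"travel": [0, 0, 0], "gripper": 1, "twist": [0, 0, 0]},
    {"travel": [0, 0, 0], "gripper": 1, "twist": [0, 0, 0]}
  ]
}}

```text
time_s: 22.18
ee_pos: [462.7, -88.1, 12.9]
eef_rot: [0.0, -0.086, 0.996, -0.0]
contact_force: [-0.7, -0.3, 3.7]
finger_gap: 39.5
grip_force: 50.0
```

Call:
{"api": "jog_arm", "payload": {
  "commands": [
    {"travel": [0, 0, -0.003], "gripper": 1, "twist": [0, 0, 0]},
    {"travel": [-0.02, 0, 0], "gripper": 1, "twist": [0, 0, 0]},
    {"travel": [-0.03, 0, 0], "gripper": 1, "twist": [0, 0, 0]},
    {"travel": [-0.03, 0, 0], "gripper": 1, "twist": [0, 0, 0]},
    {"travel": [-0.013, 0, 0], "gripper": 1, "twist": [0, 0, 0]},
    {"travel": [0, 0, 0], "gripper": 1, "twist": [0, 0, 0]},
    {"travel": [0, 0, 0], "gripper": 1, "twist": [0, 0, 0]},
    {"travel": [0, 0, 0], "gripper": 1, "twist": [0, 0, 0]}
  ],
  "squeeze": 60
}}

```text
time_s: 22.85
ee_pos: [477.1, -85.7, 13.0]
eef_rot: [0.001, -0.086, 0.996, -0.0]
contact_force: [0.9, 0.3, -0.9]
finger_gap: 39.2
grip_force: 60.0
```

```bash
python3 bed.py|tail -1; python3 -c "
from h import *
o=get_obs();print(o['contact_force'],o['ee_pos'],o['time_s'])"
```

```text
tcp lateral error 0.04140485788627757 yaw tool 9.829653852320234
[ 0.94   0.295 -0.879] [477.141 -85.688  12.986] 22.85
```

Call:
{"api": "jog_arm", "payload": {
  "commands": [
    {"travel": [-0.01, 0, 0], "gripper": 1, "twist": [0, 0, 0]},
    {"travel": [-0.01, 0, 0], "gripper": 1, "twist": [0, 0, 0]},
    {"travel": [-0.01, 0, 0], "gripper": 1, "twist": [0, 0, 0]},
    {"travel": [0, 0, 0], "gripper": 1, "twist": [0, 0, 0]},
    {"travel": [0, 0, 0], "gripper": 1, "twist": [0, 0, 0]}
  ]
}}

```text
time_s: 23.27
ee_pos: [480.8, -84.8, 12.9]
eef_rot: [0.0, -0.086, 0.996, 0.0]
contact_force: [-1.6, -1.5, 0.2]
finger_gap: 39.5
grip_force: 60.0
```

Call:
{"api": "jog_arm", "payload": {
  "commands": [
    {"travel": [-0.01, 0, 0], "gripper": 1, "twist": [0, 0, 0]},
    {"travel": [-0.01, 0, 0], "gripper": 1, "twist": [0, 0, 0]},
    {"travel": [-0.01, 0, 0], "gripper": 1, "twist": [0, 0, 0]},
    {"travel": [0, 0, 0], "gripper": 1, "twist": [0, 0, 0]},
    {"travel": [0, 0, 0], "gripper": 1, "twist": [0, 0, 0]},
    {"travel": [0, 0, 0], "gripper": 1, "twist": [0, 0, 0]}
  ]
}}

```text
time_s: 23.77
ee_pos: [482.1, -84.4, 13.0]
eef_rot: [-0.003, -0.086, 0.996, -0.0]
contact_force: [-7.3, -2.6, 5.9]
finger_gap: 39.4
grip_force: 60.0
```

Call:
{"api": "jog_arm", "payload": {
  "commands": [
    {"travel": [-0.01, 0, -0.003], "gripper": 1, "twist": [0, 0, 0]},
    {"travel": [-0.01, 0, 0], "gripper": 1, "twist": [0, 0, 0]},
    {"travel": [-0.01, 0, 0], "gripper": 1, "twist": [0, 0, 0]},
    {"travel": [-0.01, 0, 0], "gripper": 1, "twist": [0, 0, 0]},
    {"travel": [0, 0, 0], "gripper": 1, "twist": [0, 0, 0]},
    {"travel": [0, 0, 0], "gripper": 1, "twist": [0, 0, 0]},
    {"travel": [0, 0, 0], "gripper": 1, "twist": [0, 0, 0]}
  ]
}}

```text
time_s: 24.35
ee_pos: [486.4, -83.6, 13.0]
eef_rot: [-0.004, -0.086, 0.996, -0.0]
contact_force: [-9.0, -4.1, 4.3]
finger_gap: 39.5
grip_force: 60.0
```

```bash
python3 bed.py|tail -1; python3 -c "
from h import *
o=get_obs();print(o['contact_force'],o['ee_pos'],o['time_s'],o['moment']);print(tool()[1].as_matrix()[:,2])"
```

```text
tcp lateral error 0.47706154536402323 yaw tool 9.903054236137166
[-9.033 -4.134  4.319] [486.44  -83.642  13.003] 24.35 [-0.735  1.507 -0.209]
[-0.008 -0.001 -1.   ]
```

Call:
{"api": "jog_arm", "payload": {
  "commands": [
    {"travel": [-0.01, -0.002, -0.003], "gripper": 1, "twist": [0, 0, 0]},
    {"travel": [-0.01, 0, 0], "gripper": 1, "twist": [0, 0, 0]},
    {"travel": [-0.008, 0, 0], "gripper": 1, "twist": [0, 0, 0]},
    {"travel": [0, 0, 0], "gripper": 1, "twist": [0, 0, 0]},
    {"travel": [0, 0, 0], "gripper": 1, "twist": [0, 0, 0]},
    {"travel": [0, 0, 0], "gripper": 1, "twist": [0, 0, 0]},
    {"travel": [0, 0, 0], "gripper": 1, "twist": [0, 0, 0]}
  ]
}}

```text
time_s: 24.93
ee_pos: [489.2, -83.1, 13.1]
eef_rot: [-0.006, -0.086, 0.996, 0.0]
contact_force: [-10.9, -4.2, 4.8]
finger_gap: 39.2
grip_force: 60.0
```

```bash
python3 bed.py|tail -1; python3 - <<'E'
from h import *
o=get_obs();print(o['contact_force'],o['ee_pos'],o['time_s'],tool()[1].as_matrix()[:,2])
# pointer (yellow brass) in the first and the present top pictures, in fixture x
c=camera_info('top');b=get_image('top')[:,:,::-1].copy();cv2.imwrite('pics/t9.png',b)
s=camera_info('scene');d=get_image('scene')[:,:,::-1].copy();cv2.imwrite('pics/s9.png',d)
u=np.array([np.cos(np.radians(9.78)),np.sin(np.radians(9.78))]);
for n,cam,X in(('top0',c,(501.8,-81.5)),('t9',c,(501.8,-81.5)),('scene0',s,(501.8,-81.5)),('s9',s,(501.8,-81.5))):
    im=cv2.imread(f'pics/{n}.png');f=np.array([*(np.array(X)+80*u),68]);q=proj(cam,[f])[0].astype(int)
    h=cv2.cvtColor(im,cv2.COLOR_BGR2HSV);m=cv2.inRange(h,(10,90,90),(32,255,255));k=np.zeros_like(m);k[q[1]-20:q[1]+20,q[0]-25:q[0]+25]=m[q[1]-20:q[1]+20,q[0]-25:q[0]+25]
    ys,xs=np.nonzero(k);
    if len(xs): P=plane(cam,[(xs.mean(),ys.mean())],67)[0];print(n,len(xs),xs.mean(),ys.mean(),'fixture x',(P[:2]-X)@u)
    else: print(n,'none',q)
E
```

```text
tcp lateral error 0.5008219686529571 yaw tool 9.910856117025787
[-10.939  -4.2     4.8  ] [489.207 -83.141  13.107] 24.9333 [-0.011 -0.001 -1.   ]
top0 25 275.32 193.16 fixture x 92.74325736273616
t9 23 274.0 190.82608695652175 fixture x 100.00739886124052
scene0 58 237.72413793103448 171.98275862068965 fixture x 88.6906429223134
s9 65 236.75384615384615 174.01538461538462 fixture x 96.12660504838924
```

Call:
{"api": "jog_arm", "payload": {
  "commands": [
    {"travel": [0, -0.003, 0], "gripper": 1, "twist": [0, -0.002, 0]},
    {"travel": [-0.008, 0, 0], "gripper": 1, "twist": [0, -0.002, 0]},
    {"travel": [-0.009, 0, 0], "gripper": 1, "twist": [0, -0.001, 0]},
    {"travel": [-0.008, 0, 0], "gripper": 1, "twist": [0, 0, 0]},
    {"travel": [0, 0, 0], "gripper": 1, "twist": [0, 0, 0]},
    {"travel": [0, 0, 0], "gripper": 1, "twist": [0, 0, 0]},
    {"travel": [0, 0, 0], "gripper": 1, "twist": [0, 0, 0]},
    {"travel": [0, 0, 0], "gripper": 1, "twist": [0, 0, 0]},
    {"travel": [0, 0, 0], "gripper": 1, "twist": [0, 0, 0]}
  ]
}}

```text
time_s: 25.78
ee_pos: [489.9, -82.9, 12.9]
eef_rot: [-0.001, -0.087, 0.996, 0.001]
contact_force: [-15.8, -6.0, 8.9]
finger_gap: 39.8
grip_force: 60.0
```

```bash
cat > ptr.py <<'E'
from h import *
o=get_obs();print(o['contact_force'],o['ee_pos'],o['time_s'],tool()[1].as_matrix()[:,2])
c=camera_info('top');cv2.imwrite('pics/t9.png',get_image('top')[:,:,::-1]);s=camera_info('scene');cv2.imwrite('pics/s9.png',get_image('scene')[:,:,::-1])
u=np.array([np.cos(np.radians(9.78)),np.sin(np.radians(9.78))]);X=np.array((501.8,-81.5))
for a,n,cam in(('top0','t9',c),('scene0','s9',s)):
    r=[]
    for f in(a,n):
        im=cv2.imread(f'pics/{f}.png');q=proj(cam,[np.array([*(X+80*u),68])])[0].astype(int)
        m=cv2.inRange(cv2.cvtColor(im,cv2.COLOR_BGR2HSV),(10,90,90),(32,255,255));k=np.zeros_like(m);sl=np.s_[q[1]-20:q[1]+20,q[0]-25:q[0]+25];k[sl]=m[sl]
        ys,xs=np.nonzero(k);r.append((plane(cam,[(xs.mean(),ys.mean())],67)[0][:2]-X)@u)
    print(n,'pointer travel',r[1]-r[0])
E
python3 ptr.py; python3 bed.py|tail -1
```

```text
[-15.83   -6.01    8.877] [489.888 -82.947  12.922] 25.7833 [-0.001  0.002 -1.   ]
t9 pointer travel 7.278275493302047
s9 pointer travel 7.912402547831306
tcp lateral error 0.566795873503537 yaw tool 9.96238670600502
```

Call:
{"api": "jog_arm", "payload": {
  "commands": [
    {"travel": [0, -0.001, -0.003], "gripper": 1, "twist": [0, 0, 0]},
    {"travel": [0, 0, -0.003], "gripper": 1, "twist": [0, 0, 0]},
    {"travel": [0, 0, 0], "gripper": 1, "twist": [0, 0, 0]},
    {"travel": [0, 0, 0], "gripper": 1, "twist": [0, 0, 0]},
    {"travel": [0, 0, 0], "gripper": 1, "twist": [0, 0, 0]},
    {"travel": [0, 0, 0], "gripper": 1, "twist": [0, 0, 0]}
  ]
}}

```text
time_s: 26.38
ee_pos: [490.8, -82.8, 13.0]
eef_rot: [0.0, -0.087, 0.996, 0.001]
contact_force: [-12.3, -4.4, 1.6]
finger_gap: 39.3
grip_force: 60.0
```

```bash
python3 ptr.py; python3 bed.py|tail -1
```

```text
[-12.279  -4.375   1.573] [490.797 -82.787  12.957] 26.3833 [ 0.     0.003 -1.   ]
t9 pointer travel 8.71887950049424
s9 pointer travel 8.858696540399464
tcp lateral error 0.5824787106025724 yaw tool 9.932861732557711
```

Call:
{"api": "jog_arm", "payload": {
  "commands": [
    {"travel": [-0.005, -0.002, -0.001], "gripper": 1, "twist": [0, 0, 0]},
    {"travel": [-0.005, 0, 0], "gripper": 1, "twist": [0, 0, 0]},
    {"travel": [0, 0, 0], "gripper": 1, "twist": [0, 0, 0]},
    {"travel": [0, 0, 0], "gripper": 1, "twist": [0, 0, 0]},
    {"travel": [0, 0, 0], "gripper": 1, "twist": [0, 0, 0]},
    {"travel": [0, 0, 0], "gripper": 1, "twist": [0, 0, 0]},
    {"travel": [0, 0, 0], "gripper": 1, "twist": [0, 0, 0]},
    {"travel": [0, 0, 0], "gripper": 1, "twist": [0, 0, 0]}
  ]
}}

```text
time_s: 27.15
ee_pos: [491.3, -82.7, 13.0]
eef_rot: [-0.001, -0.087, 0.996, 0.002]
contact_force: [-13.8, -5.3, 2.7]
finger_gap: 39.6
grip_force: 60.0
```

```bash
python3 ptr.py; python3 bed.py|tail -1; python3 - <<'E'
import cv2,numpy as np
s=cv2.imread('pics/s9.png');t=cv2.imread('pics/t9.png')
a=cv2.resize(s[110:230,180:330],None,fx=2.6,fy=2.6,interpolation=cv2.INTER_CUBIC);b=cv2.resize(t[150:270,225:375],None,fx=2.6,fy=2.6,interpolation=cv2.INTER_CUBIC)
cv2.imwrite('pics/f9.png',np.hstack([a,b]))
E
```

```text
[-13.781  -5.305   2.683] [491.331 -82.661  13.   ] 27.15 [-0.002  0.003 -1.   ]
t9 pointer travel 9.29497239627365
s9 pointer travel 9.822204951328118
tcp lateral error 0.620566808013848 yaw tool 9.941605578526392
```

View pics/f9.png

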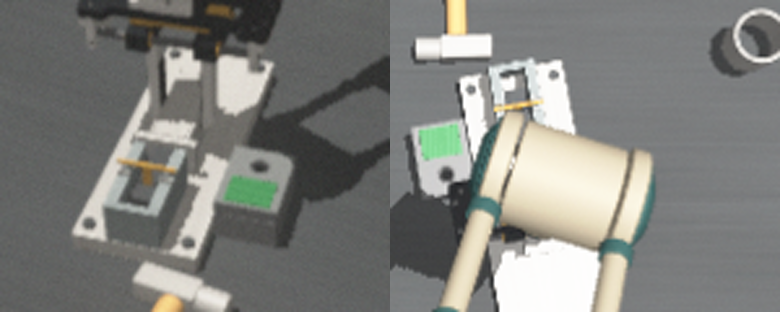

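The picture shows the tube end-on to the shoe, with the brass pointer at (145,166). It has moved about 9.5 mm, which is mid-band, and the force is steady. I'm handing the job in.

```bash
python3 -c "
from plant import *
print(finish_job())"
```

```text
the job is handed in; nothing more can be done
None
```

The job is handed in: I pressed the zero button right down with nothing on the stop, returned the stylus upright to its stand, and am holding the tube against the stop with the pointer at about 9.5 mm (about 11.6 N) after 27 s; no verdict came back.

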